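Free the agate slab from the left-hand clamp and seat it under the viewing hood

TASK

The agate slab is locked in the green clamp by a pin through its hole. Loosen the red wing nut until the pin is clear (mind: it has a left-hand thread, so it loosens clockwise seen from above), then draw the slab out and lay it on the white sloping plate of the viewing hood, plain end first under the amber roof and hole end sticking out, so that it slides fully home into the low corner; you will have to put it down on the way (the cork rest is there for it) and take it by its other end. Leave everything else standing where it is and let go at the end.

Things in the scene. Friction and masses are not known exactly. Their poses are not given: they have to be found in the camera images.
- nut (a joint): Turn (rad) of the clamp's red wing nut about its vertical axis. 0 = tight (stop); grows CLOCKWISE seen from above (left-hand thread: clockwise loosens); stop at 2.9; starts at 0.2 to 0.6. Stays where left; needs 0.12 N m. The nut does not rise: it lifts a steel jaw under the arm 4.5 mm per rad, whose 10 mm pin leaves the slab's hole at 1.8 rad. From 1.9 rad the slab is free.
- nut_grip (a point): Middle of the red wing nut's grip bar, on the turning axis, half-way up the bar, 146.5 mm above the table. The bar is 76 mm long (this point's x), 14 mm thick (y), 28 mm high (z up); the axes turn with the nut. The green arm's top lies 24 mm below this point.
- clamp_axis (a point): Fixed point of the clamp on the nut's axis at mid-thickness of the clamped slab; z up, x = the level direction in which the slab is drawn out: at least 95 mm, straight, before lifting or turning. 7 mm high side guides, 50 mm apart, reach to x = 55 mm. The bed (60 mm above the table, 7.5 mm below this point) ends at x = 65 mm.
- clamp_nose (a point): Middle of the front face of the clamp's green overhead arm (50 mm wide, 20 mm high), which covers the slab behind this point; axes as clamp_axis. It lies 45 mm ahead of the nut's axis and 44.5 mm above the middle of the slab.
- slab_center (a point): Centre of the agate slab, a stone plate 170 mm long (x), 46 mm wide (y), 15 mm thick (z), about 0.3 kg. An 18 mm hole lies at x = -45 mm; the +x end is the plain, purple-banded end. At the start it lies level in the clamp, hole under the nut, plain end sticking out about 85 mm beyond the arm.
- plain_end (a point): Middle of the slab's plain end face (slab x = +85 mm), half-way up; axes as the slab's.
- hole_end (a point): Middle of the slab's other end face, next to the hole (slab x = -85 mm), half-way up; axes as the slab's.
- rest_top (a point): Centre of the top of a fixed wooden block with a cork top, 70 mm (x) by 60 mm (y), top 35 mm above the table: a place to put the slab down (centred, along x; both ends then overhang 50 mm).
- corner (a point): Low corner of the white sloping plate under the hood, on its surface. x: in the plate, 20 deg downhill, into the hood; y: in the plate, across, 12 deg downhill; z: its normal. End stop at x = 0, fence (10 mm high) at y = 0. Plate: x -120 to 0, y -88 to 0 mm; slippery (friction 0.12), a slab let go slides to the corner. Home: slab centre at (-85, -23, 7.5) mm, slab x along +x.
- hood_mouth (a point): Middle of the hood's mouth at x = -80 mm of the corner frame (same axes), on the plate. The hood covers from here to the end stop: amber roof with its underside 51 mm and top 56 mm above the plate, walls 88 mm apart, 44 mm either side of this point. The slab at home sticks out 90 mm from the mouth, 50 mm of it beyond the plate.
- quartz: Bystander: clear quartz point, 115 mm tall, 42 mm across, standing beside the clamp. Origin at the centre of its foot.
- geode: Bystander: grey and purple amethyst geode, 86 mm across, 82 mm tall, standing beside the viewing hood. Origin at the centre of its foot.
- orb: Bystander: green stone ball of 68 mm diameter fixed on a dark wooden foot, 78 mm tall in all, near the cork rest. Origin at the centre of its foot.
- jar: Bystander: amber jar 64 mm across, 100 mm tall, behind the cork rest. Origin at the centre of its underside.
- bowl: Bystander: blue bowl of beads, 82 mm across, 45 mm tall, behind the cork rest. Origin at the centre of its underside.
- brush: Bystander: cleaning brush lying on the table on the robot's side of the clamp. Origin under its middle.
Mind the look-alikes: they are no part of the job. There is more than one size of the part that bears slab_center; the job needs the smaller.

How it is judged:
By the outcome, as a careful person would: the job done as asked, in the order asked, and still so for the second after the job is handed in, with the robot touching nothing.
It also fails if it takes over 67 s, if anything falls off the work surface, if the arm or the gripper's body presses on something with over 40 N, if the wrist force passes 120 N, or if a joint passes its speed limit or range.

ROBOT

A 6-joint arm with a two-finger parallel gripper is mounted at the origin on the work surface. World frame = base frame: x ahead of the robot, y to its left, z up, the work surface at z = 0. Lengths are in m, angles in rad, forces in N, time in s.
With the tool pointing down it reaches from about 0.35 to 0.775 m from the base axis. Payload 7.3 kg.
Tool frame: the origin (TCP) lies at the very end of the fingers, on their centre line; the grasp point (between the pads) lies 19 mm behind it; x points along the fingers, y is the direction in which the jaws open and shut, and the axes are right-handed (so a half turn about x gives the same grasp; the last joint's range is limited). The gripper opens to 92 mm and grips with 3 to 60 N. Pads are 19 mm wide; open, the fingers measure 130 mm over their backs; the gripper's body (75 mm by 190 mm) begins 47 mm behind the grasp point.
Start: joints at [-1.363, 0.342, 1.524, -0, 1.275, -0.146], TCP at [0.182, -0.492, 0.227] pointing down, gripper open.
Joint ranges: [-2.53, 2.53], [-0.77, 2.02], [0.04, 2.7], [-1, 4.14], [0.28, 2.66], [-3.11, 3.11]. Speed limits (rad/s): [2.57, 2.57, 3.14, 3.14, 3.14, 3.14].

INTERFACE

Orientations are given as [roll, pitch, yaw] about the fixed x, y, z axes, in that order (R = Rz(yaw) Ry(pitch) Rx(roll)).
In Python, from cell import observe, vision, job gives the robot as it stands.
- The arm moves only by the tool send_rows, never from a script. Its argument "motion" is a list of rows, each an object with "hand": the opening, from -1 (shut) to 1 (fully open), so that 0 is half open; "slide": the shift along the tool's x, y, z in mm, a list of three; "spin": the turn about the tool's x in rad. In form: [{"hand": hand, "slide": [tx, ty, tz], "spin": spin}, ...]. A call has 1 to 8 rows; each row shifts and turns the pose as measured when the row begins, along the tool's axes as they then stand; what a row does not reach is not made up. A row lasts 1/10 s, in which the tool goes at most 50 mm and 8.59 degrees, less where a joint would pass 70% of its speed; a pose out of reach is approached as far as the arm can. A call with a gripper value outside its range is refused whole. The fingers move at their own pace and stop on an object; "grip_force" is the grip in N (left out, the last holds). Time passes only in rows, so rows that do not move let the fingers close. It gives the time, the measured TCP pose, the force and the opening at its end, in the units of the state.
- observe(): the state, without advancing time (a new reading comes with each control period).
- vision.read_camera(name): name is "side" or "top" or "wrist"; returns a dict with "pixels" (400x640x3 uint8, blue, green, red), "range_z" (400x640 float32, m along the optical axis (not along the pixel's ray), 0 where there is no reading), "fx", "fy", "cx", "cy" (pixels), "distortion" ([k1, k2, p1, p2, k3] as OpenCV has them; the pictures are not rectified), "world_from_camera" (4x4, takes a point from camera to world coordinates); the wrist camera has in their place "T_tool_cam" (4x4, takes a point from camera to tool coordinates, whose origin is the TCP and whose axes are the tool frame's). Camera axes: x right, y down, z forward; pixel columns grow to the right and rows downward; lengths in m; the calibration is good to about 2 mm. A picture is of the moment at which its call begins: read the wrist's pose just before it.
- job.hand_in(): hands the job in, once; it reports no verdict.
Trained networks look in a picture, given as the dict that the camera call returned (one of the last four; its "shot" number tells which), for a name from the list of things; names that differ only in an ending like _2 or _b are one class to them, and where a whole thing is asked for, a point or a joint stands for the part that bears it (a point fixed in the world has none). Each returns a list of dicts, best first, with "conf" (0 to 1); they miss things now and then, are a little off and sometimes report something else, mostly with a low value. They report only what shows in the picture. A call takes as long as a camera call. They do not tell look-alikes from the thing itself.
- vision.search_frame(picture, thing): "uv" ([column, row] in pixels, amid what is visible of it).
- vision.cut_out(picture, thing): "mask" (400x640 bool, what is visible of it) and "uv" ([column, row] in pixels, amid what is visible of it).
The state is a dict: "time": time; "qpos": joint angles; "qvel": joint speeds; "joint_efforts": joint torques, N m; "tool_pos": TCP position; "tool_rot": TCP orientation; "contact_force": force on the tool from outside, world axes, zero at the start; "torque": the same for the moment, N m; "opening": finger opening in m.
Only numpy, scipy, OpenCV 4.12 (cv2) and the standard library are available. Lean on these libraries where they do the work, as an engineer would, in place of code of your own. Each camera call takes 0.05 s, during which the arm holds its last target.

## Working session

There is one attempt and no reset: what is moved stays moved. The work goes in short steps, Python scripts to look and compute and a tool call to move; the robot and the scene stay as the last step left them, time stands still between calls to the robot, and variables do not carry over. Pictures are saved under pics/ and viewed, and the job is handed in when it is done.

Besides the shell and the picture viewer there is one more tool, called after "Request:" in YAML: its name, and indented under it one key for each argument. send_rows: Moves the arm, as the interface text tells. Its arguments: {"type":"object","properties":{"motion":{"type":"array","items":{"type":"object","properties":{"hand":{"type":"number"},"slide":{"type":"array","items":{"type":"number"}},"spin":{"type":"number"}}}},"grip_force":{"type":"number"}},"required":["motion"]}

```bash
mkdir -p pics; ls
cat > h.py <<'E'
import numpy as np, cv2
from scipy.spatial.transform import Rotation as R
from cell import observe, vision, job
def snap(name,fn=None):
    s=observe(); p=vision.read_camera(name)
    if name=='wrist':
        T=np.eye(4); T[:3,:3]=R.from_euler('xyz',s['tool_rot']).as_matrix(); T[:3,3]=s['tool_pos']
        p['W']=T@np.array(p['T_tool_cam'])
    else: p['W']=np.array(p['world_from_camera'])
    p['K']=np.array([[p['fx'],0,p['cx']],[0,p['fy'],p['cy']],[0,0,1]])
    if fn: cv2.imwrite('pics/'+fn,p['pixels'])
    return p
def cloud(p):
    d=p['range_z']; h,w=d.shape
    u,v=np.meshgrid(np.arange(w),np.arange(h))
    n=cv2.undistortPoints(np.stack([u,v],-1).reshape(-1,1,2).astype(np.float64),p['K'],np.array(p['distortion'])).reshape(h,w,2)
    P=np.concatenate([n*d[...,None],d[...,None]],-1)
    P=P@p['W'][:3,:3].T+p['W'][:3,3]
    P[d<=0]=np.nan
    return P
def uvplane(p,uv,z):
    n=cv2.undistortPoints(np.array(uv,float).reshape(-1,1,2),p['K'],np.array(p['distortion'])).reshape(-1,2)
    r=np.c_[n,np.ones(len(n))]@p['W'][:3,:3].T; o=p['W'][:3,3]
    return o+r*((z-o[2])/r[:,2:])
def proj(p,X):
    Wi=np.linalg.inv(p['W']); Xc=np.atleast_2d(X)@Wi[:3,:3].T+Wi[:3,3]
    return cv2.projectPoints(Xc,np.zeros(3),np.zeros(3),p['K'],np.array(p['distortion']))[0].reshape(-1,2)
E
python3 - <<'E'
from h import *
print(observe())
for c in ['side','top']:
    p=snap(c,c+'0.png'); np.savez(c+'0.npz',px=p['pixels'],d=p['range_z'],W=p['W'],K=p['K'],dist=p['distortion'])
    print(c,p['W'].round(3).tolist(),p['fx'])
    P=cloud(p)
    for t in ['nut','clamp_nose','slab_center','rest_top','corner','hood_mouth','plain_end','hole_end','quartz','geode','orb','jar','bowl','brush','clamp_axis']:
        for r in vision.search_frame(p,t)[:4]:
            u,v=np.round(r['uv']).astype(int); print(t,(u,v),round(r['conf'],2),P[v,u].round(3))
E
```

```text
pics
{'time': 0.0, 'qpos': array([-1.36299014e+00,  3.42719992e-01,  1.52504358e+00, -1.97119059e-05,
        1.27538634e+00, -1.45982937e-01]), 'qvel': array([-0.00049803, -0.00149092, -0.00094258, -0.00101476,  0.00081012,
       -0.0001389 ]), 'joint_efforts': array([-1.09991252e-03, -4.31245708e+01, -2.44224304e+01,  7.16293976e-02,
        5.60534012e-02, -1.18482512e-04]), 'tool_pos': array([ 0.18182537, -0.49206386,  0.22603711]), 'tool_rot': array([-1.70467579,  1.56923896,  1.79071174]), 'contact_force': array([-0.7470316 ,  0.07836841, -0.42894095]), 'torque': array([-0.00257865,  0.04480412,  0.00425479]), 'opening': 0.09198532237688993}
side [[-0.97, -0.125, 0.207, 0.21], [-0.242, 0.477, -0.845, 1.224], [0.007, -0.87, -0.493, 0.853], [0.0, 0.0, 0.0, 1.0]] 447.2455497075605
nut (np.int64(356), np.int64(157)) 0.4 [ 0.438 -0.32   0.142]
clamp_nose (np.int64(350), np.int64(176)) 0.96 [ 0.45  -0.274  0.082]
slab_center (np.int64(386), np.int64(168)) 0.94 [ 0.334 -0.505  0.021]
slab_center (np.int64(353), np.int64(187)) 0.53 [ 0.425 -0.201  0.076]
rest_top (np.int64(324), np.in
[... 2005 characters left out ...]
nt64(374), np.int64(233)) 0.65 [ 0.443 -0.22   0.077]
hole_end (np.int64(407), np.int64(230)) 0.49 [ 0.452 -0.295  0.166]
hole_end (np.int64(210), np.int64(161)) 0.49 [0.637 0.258 0.075]
quartz (np.int64(358), np.int64(195)) 0.54 [ 0.546 -0.17   0.114]
geode (np.int64(210), np.int64(160)) 0.74 [0.641 0.259 0.072]
orb (np.int64(317), np.int64(172)) 0.56 [ 0.612 -0.054  0.078]
jar (np.int64(265), np.int64(147)) 0.6 [0.677 0.095 0.098]
bowl (np.int64(338), np.int64(147)) 0.96 [ 0.698 -0.114  0.026]
brush (np.int64(389), np.int64(273)) 0.65 [ 0.326 -0.274  0.017]
brush (np.int64(409), np.int64(230)) 0.62 [ 0.453 -0.301  0.165]
clamp_axis (np.int64(408), np.int64(232)) 0.91 [ 0.447 -0.298  0.165]
```

View pics/side0.png

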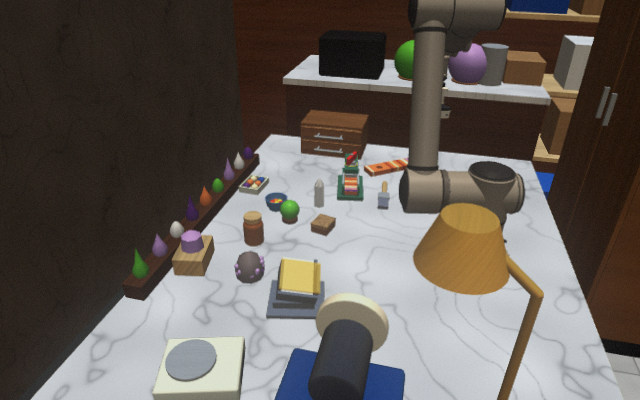

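View pics/top0.png

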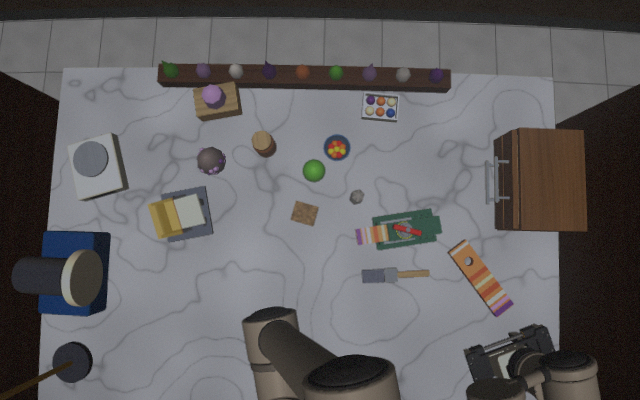

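Run:
```python
import cv2
a=cv2.imread('pics/top0.png')
cv2.imwrite('pics/top0a.png',cv2.resize(a[170:310,340:520],None,fx=4.4,fy=4.2,interpolation=cv2.INTER_CUBIC)[:590,:790])
cv2.imwrite('pics/top0b.png',cv2.resize(a[120:290,140:345],None,fx=3.5,fy=3.5,interpolation=cv2.INTER_CUBIC))
```

```text
(no output)
```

View pics/top0a.png

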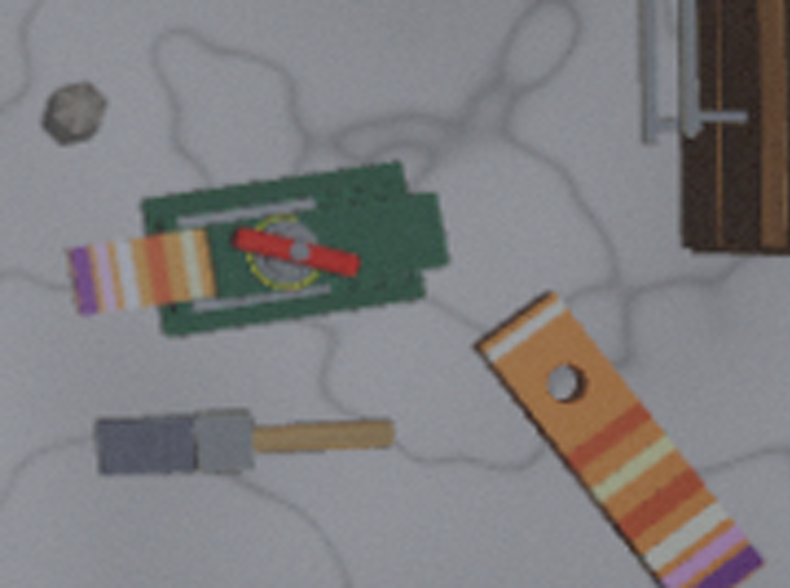

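View pics/top0b.png

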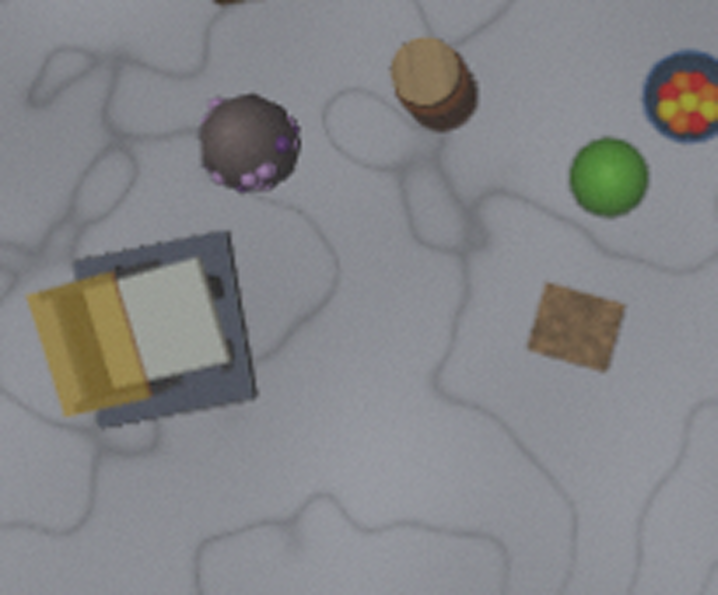

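The pictures show the clamp with the orange-banded slab sticking out at top (372,235), red nut at (405,230), rest at (305,212) and hood at about (180,214). Two things could be taken for the slab: the one in the clamp at top (372,235), and the longer loose one on the table at (482,278). The second is the larger look-alike and no part of the job; the crop confirms the first is the pinned one. Next I measure.

```bash
cat > m1.py <<'E'
from h import *
def load(c):
    z=np.load(c+'0.npz'); return dict(pixels=z['px'],range_z=z['d'],W=z['W'],K=z['K'],distortion=z['dist'])
p=load('top'); P=cloud(p); px=p['pixels'].astype(int)
hsv=cv2.cvtColor(p['pixels'],cv2.COLOR_BGR2HSV)
H,S,V=[hsv[...,i].astype(int) for i in range(3)]
def roi(m,u0,u1,v0,v1):
    a=np.zeros_like(m); a[v0:v1,u0:u1]=1; return m&a&~np.isnan(P[...,0])
def rect(m,name):
    X=P[m]; z=np.median(X[:,2]); 
    r=cv2.minAreaRect((X[:,:2]*1000).astype(np.float32))
    print(name,m.sum(),'zmed',z.round(4),'cen',np.round(np.array(r[0])),'size',np.round(r[1]),'ang',round(r[2],1),'mean',X.mean(0).round(4))
    v=np.linalg.svd(X[:,:2]-X[:,:2].mean(0),full_matrices=False)[2][0]; print('   dir',np.degrees(np.arctan2(v[1],v[0])).round(1))
red=roi(((H<6)|(H>174))&(S>150)&(V>90),388,426,218,242); red&=P[...,2]>.14
rect(red,'nut')
slab=roi((np.abs(P[...,2]-.075)<.006)&~((H>60)&(H<90)&(S>60)),345,392,220,250)
rect(slab,'slab')
rest=roi(np.abs(P[...,2]-.035)<.008,285,325,198,230); rect(rest,'rest')
arm=roi((H>60)&(H<95)&(S>60)&(P[...,2]>.112)&(P[...,2]<.132),380,445,205,255); rect(arm,'arm')
bed=roi((H>60)&(H<95)&(S>60)&(P[...,2]<.112),360,445,205,255); rect(bed,'base')
plate=roi((S<40)&(V>120)&(P[...,2]>.04),174,207,192,235)
X=P[plate]; c=np.median(X,0)
for i in range(4):
    A=np.c_[X[:,:2],np.ones(len(X))]; co=np.linalg.lstsq(A,X[:,2],rcond=None)[0]; e=X[:,2]-A@co; X=X[np.abs(e)<.005]
n=np.array([-co[0],-co[1],1]);n/=np.linalg.norm(n); print('plate',len(X),n,X.mean(0),e.std())
for t in ['quartz','geode','orb','jar']: pass
E
python3 m1.py
```

```text
nut 100 zmed 0.1603 cen [ 454. -296.] size [72. 12.] ang 76.8 mean [ 0.454  -0.2953  0.1603]
   dir 77.0
slab 531 zmed 0.0753 cen [ 443. -219.] size [ 62. 105.] ang 5.1 mean [ 0.4378 -0.2131  0.0753]
   dir 100.6
rest 483 zmed 0.035 cen [495. -19.] size [70. 60.] ang 75.5 mean [ 0.4952 -0.0194  0.035 ]
   dir -104.1
arm 581 zmed 0.1221 cen [ 458. -324.] size [ 50. 143.] ang 10.2 mean [ 0.4618 -0.3375  0.1221]
   dir 100.9
base 641 zmed 0.0209 cen [ 458. -317.] size [ 96. 178.] ang 10.3 mean [ 0.4625 -0.3198  0.0269]
   dir 102.9
plate 696 [-0.27680694  0.28905553  0.91641957] [0.49031273 0.31107545 0.07614446] 0.0018364812253606109
```

```bash
cat >> m1.py <<'E'
print('-----')
from scipy.optimize import fsolve
s20,s12=np.sin(np.radians(20)),np.sin(np.radians(12))
# x = cos-combo in plane
d=np.array([0,0,-1.])-n*(-n[2]); d/=np.linalg.norm(d) # steepest downhill
e=np.cross(n,d)
ca=s20/(-d[2]); a=np.arccos(ca)
for sg in (1,-1):
    x=np.cos(a)*d+sg*np.sin(a)*e; y=np.cross(n,x)
    print('x',x.round(4),'y',y.round(4),'heading x',np.degrees(np.arctan2(x[1],x[0])).round(2))
    if abs(y[2]+s12)<.02: xc,yc=x,y
o=X.mean(0)
Rl=np.c_[xc,yc,n]
near=roi(P[...,2]>.025,145,220,180,245)
Q=(P-o)@Rl
m=near&(np.abs(Q[...,2])<.004)
q=Q[m]; print('plate extents x',np.percentile(q[:,0],[0,1,2,50,98,99,100]).round(3),'y',np.percentile(q[:,1],[0,1,2,50,98,99,100]).round(3))
roof=near&(np.abs(Q[...,2]-.056)<.005); q=Q[roof]; print('roof',roof.sum(),np.median(q[:,2]),'x',np.percentile(q[:,0],[0,1,2,50,98,99,100]).round(3),'y',np.percentile(q[:,1],[0,1,2,50,98,99,100]).round(3))
r=cv2.minAreaRect((q[:,:2]*1000).astype(np.float32)); print('roofrect',r)
img=np.zeros((400,640,3),np.uint8)
zz=np.nan_to_num(Q[...,2]); 
for vv in range(190,240,3): print(vv,' '.join('%4d'%(1000*zz[vv,uu]) for uu in range(148,218,4)))
E
python3 m1.py | sed -n '/-----/,$p'
```

```text
-----
x [-0.9167  0.2065 -0.342 ] y [-0.2881 -0.9348  0.2078] heading x 167.31
x [-0.1666  0.9248 -0.342 ] y [-0.9464 -0.2473 -0.2078] heading x 100.21
plate extents x [-0.043 -0.041 -0.04  -0.001  0.041  0.042  0.046] y [-0.051 -0.044 -0.042  0.     0.043  0.045  0.051]
roof 938 0.056184075667728386 x [-0.005 -0.002 -0.001  0.04   0.085  0.086  0.09 ] y [-0.051 -0.049 -0.048  0.001  0.051  0.051  0.054]
roofrect ((42.9587516784668, 1.8280105590820312), (92.01043701171875, 102.73119354248047), 2.933931827545166)
190  -43  -43  -46  -51  -56  -58  -64  -66  -71  -61  -66  -71  -72  -78  -80  -98  -96 -104
193  -34  -42  -42  -48  -57  -44  -50  -52  -53  -58  -63  -68  -72  -75  -81  -96  -97 -102
196  -34  -37  -43  -47  -40  -42  -29   32   19    1   -1    0   -1  -71  -76  -92  -96 -102
199  -34  -37  -43  -44  -38   54   51   37   -2    0    0    1    2  -48  -76  -87  -90  -94
202  -28  -31   54   57   56   52   59    0    0    0    0    0    0  -46  -73  -89  -91  -91
205   58   56   57   56   54   56   57   -1    0    0   -2   -1   -2   -3  -68  -80  -91  -91
208  -26   57   58
[... 315 characters left out ...]
-1    1    2    0    0  -44  -62  -80  -83
220  -17  -18   60   58   56   58   55   56    1    0   -3   -1    0    2   -2    0  -76  -80
223  -15  -16   57   55   55   56   57   55   49    3    0   -4    1    0    0  -59  -75  -79
226  -11  -18   55   55   54   58   57   53   54   -2   -2    0   10    9    3    0  -76  -76
229    0  -13   55   55   54   55   54   54   55   41   29  -41  -47  -42  -47  -54  -65  -73
232   -4   -9  -17   54   57   56   57   54   53   45  -33  -39  -45  -48  -48  -51  -59  -73
235   -7   -9  -12   56   58   57   54  -20  -22  -30  -29  -36  -36  -43  -59  -61  -64  -71
238   -5   -9   -7   61    0  -12  -13  -19  -21  -22  -37  -42  -46  -53  -53  -64  -61  -67
```

```bash
cat >> h.py <<'E'
def go(x,y,z,yhead=None):
    """print slide (mm) & spin to reach TCP x,y,z mm, with tool y along heading (deg, mod 180)"""
    s=observe(); M=R.from_euler('xyz',s['tool_rot']).as_matrix()
    d=np.array([x,y,z])-1000*s['tool_pos']; print('t',round(s['time'],2),'pos',(1000*s['tool_pos']).round(1),'q',s['qpos'].round(3),'open',round(s['opening']*1000,1),'F',np.round(s['contact_force'],1))
    h=np.degrees(np.arctan2(M[1,1],M[0,1])); print('toolx',M[:,0].round(3),'ty head',h.round(2),'tz head',np.degrees(np.arctan2(M[1,2],M[0,2])).round(1))
    print('slide',(M.T@d).round(1))
    if yhead is not None:
        # spin about tool x (down): positive = clockwise from above
        for k in(0,180,-180):
            print('  spin',np.radians(h-(yhead+k)).round(3))
E
python3 - <<'E'
from h import *
go(444,-240,300,-13)
E
```

```text
t 1.6 pos [ 181.9 -492.5  226.8] q [-1.363  0.342  1.524 -0.     1.275 -0.146] open 91.5 F [ 0.   0.2 -0. ]
toolx [ 0. -0. -1.] ty head -69.73 tz head -159.7
slide [ -73.3 -146.1 -333.3]
  spin -0.99
  spin -4.132
  spin 2.152
```

Request:
send_rows:
  motion:
    - {"hand": 1, "slide": [-12, -18, -42], "spin": 0}
    - {"hand": 1, "slide": [-12, -18, -42], "spin": 0}
    - {"hand": 1, "slide": [-12, -18, -42], "spin": 0}
    - {"hand": 1, "slide": [-12, -18, -42], "spin": 0}
    - {"hand": 1, "slide": [-12, -18, -42], "spin": 0}
    - {"hand": 1, "slide": [-10, -18, -42], "spin": 0}
    - {"hand": 1, "slide": [0, -18, -40], "spin": 0}
    - {"hand": 1, "slide": [0, -18, -40], "spin": 0}

```text
time: 2.4
tool_pos: [0.4499, -0.2383, 0.2995]
tool_rot: [2.212, 1.568, -0.587]
contact_force: [0.4, -1.0, -0.5]
opening: 0.0916
```

Run:
```python
from h import *
go(444,-240,300,-13)
p=snap('wrist','w1.png'); print(p['W'].round(3).tolist(),p['fx'])
```

```text
t 2.4 pos [ 449.9 -238.3  299.5] q [-0.638  0.263  1.434  0.     1.442  0.591] open 91.6 F [ 0.4 -1.  -0.5]
toolx [ 0.002 -0.001 -1.   ] ty head -70.39 tz head -160.4
slide [-0.5 -0.4  6.2]
  spin -1.002
  spin -4.143
  spin 2.14
[[0.337, -0.907, -0.254, 0.517], [-0.942, -0.324, -0.092, -0.214], [0.002, 0.27, -0.963, 0.458], [0.0, 0.0, 0.0, 1.0]] 331.21538027655726
```

View pics/w1.png

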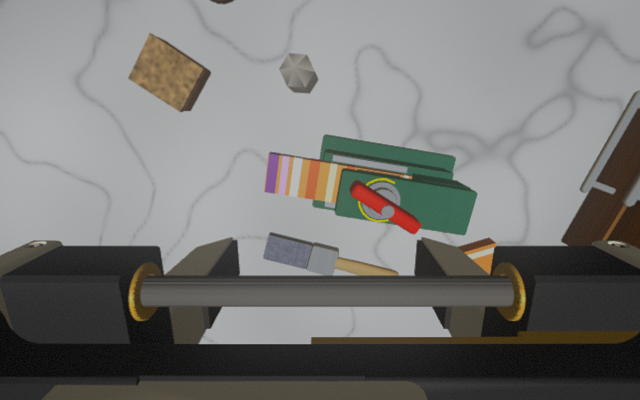

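The wrist view shows the red bar at about (385,207), the slab's end at (270,172)–(330,180), and the rest at (170,72). Refining with its depth.

```bash
cat >> h.py <<'E'
def rect(X,name):
    r=cv2.minAreaRect((X[:,:2]*1000).astype(np.float32))
    v=np.linalg.svd(X[:,:2]-X[:,:2].mean(0),full_matrices=False)[2][0]
    print(name,len(X),'z',np.median(X[:,2]).round(4),'cen',np.round(r[0],1),'size',np.round(r[1],1),'ang',round(r[2],1),'mean',(1000*X.mean(0)).round(1),'dir',np.degrees(np.arctan2(v[1],v[0])).round(1))
def hsvm(p):
    h=cv2.cvtColor(p['pixels'],cv2.COLOR_BGR2HSV).astype(int); return h[...,0],h[...,1],h[...,2]
def comp(m,seed):
    n,l=cv2.connectedComponents(m.astype(np.uint8)); return l==l[seed[1],seed[0]]
E
python3 - <<'E'
from h import *
p=snap('wrist'); P=cloud(p); H,S,V=hsvm(p); z=P[...,2]
red=((H<6)|(H>174))&(S>150)&(V>80)&(z>.155)&(z<.166)
rect(P[red],'nut')
g=(H>60)&(H<95)&(S>60)
a=g&(np.abs(z-.1225)<.005)&(np.indices(z.shape)[0]<240); rect(P[a],'arm')
b=g&(np.abs(z-.060)<.003)&(np.indices(z.shape)[0]<240); print(b.sum())
s=(np.abs(z-.075)<.004)&~g&(np.indices(z.shape)[1]<330)&(np.indices(z.shape)[1]>255)&(np.indices(z.shape)[0]>145)&(np.indices(z.shape)[0]<215); rect(P[s],'slab')
r=(np.abs(z-.035)<.004)&(np.indices(z.shape)[1]<215)&(np.indices(z.shape)[1]>120)&(np.indices(z.shape)[0]<115); rect(P[r],'rest')
E
```

```text
nut 927 z 0.1604 cen [ 452.1 -297. ] size [73.9 13.9] ang 76.8 mean [ 453.2 -295.7  160.2] dir -102.8
arm 3953 z 0.1223 cen [ 457.  -324.4] size [ 49.2 143.4] ang 10.5 mean [ 461.8 -335.4  122.3] dir -79.9
468
slab 2393 z 0.0756 cen [ 435.  -207.7] size [47.  75.6] ang 10.6 mean [ 435.  -205.8   75.6] dir -83.1
rest 3091 z 0.0356 cen [526.2 -27.3] size [ 70.6 128.2] ang 74.7 mean [494.  -18.6  35.5] dir -103.6
```

Request:
send_rows:
  motion:
    - {"hand": 1, "slide": [20, 28, 8.5], "spin": 0}
    - {"hand": 1, "slide": [20, 28, 8.5], "spin": 0}
    - {"hand": 1, "slide": [20, 0, 0], "spin": -0.148}
    - {"hand": 1, "slide": [20, 0, 0], "spin": -0.148}
    - {"hand": 1, "slide": [20, 0, 0], "spin": -0.148}
    - {"hand": 1, "slide": [10, 0, 0], "spin": -0.148}
    - {"hand": 1, "slide": [5, 0, 0], "spin": -0.148}
    - {"hand": 1, "slide": [0, 0, 0], "spin": -0.148}

```text
time: 3.3
tool_pos: [0.4531, -0.2993, 0.1796]
tool_rot: [1.259, 1.568, -0.625]
contact_force: [-0.3, -0.4, -0.2]
opening: 0.0919
```

Run:
```python
from h import *
go(452.7,-296.5,128.5,-13.1)
```

```text
t 3.3 pos [ 453.1 -299.3  179.6] q [-0.725  0.415  1.549  0.     1.175 -0.412] open 91.9 F [-0.3 -0.4 -0.2]
toolx [ 0.002 -0.002 -1.   ] ty head -17.93 tz head -107.9
slide [51.1 -1.4 -2.6]
  spin -0.084
  spin -3.226
  spin 3.057
```

Request:
send_rows:
  motion:
    - {"hand": 1, "slide": [15, -1.4, -2.6], "spin": -0.084}
    - {"hand": 1, "slide": [0, 0, 0], "spin": 0}

```text
time: 3.5
tool_pos: [0.4513, -0.2976, 0.1639]
tool_rot: [0.937, 1.569, -0.858]
contact_force: [-1.2, 0.1, -0.0]
opening: 0.0915
```

Run:
```python
from h import *
go(452.7,-296.5,128.5,-13.1)
p=snap('wrist','w2.png')
```

```text
t 3.5 pos [ 451.3 -297.6  163.9] q [-0.725  0.427  1.577 -0.     1.135 -0.501] open 91.5 F [-1.2  0.1 -0. ]
toolx [ 0.001 -0.001 -1.   ] ty head -12.82 tz head -102.8
slide [35.4  1.1 -1.4]
  spin 0.005
  spin -3.137
  spin 3.146
```

View pics/w2.png

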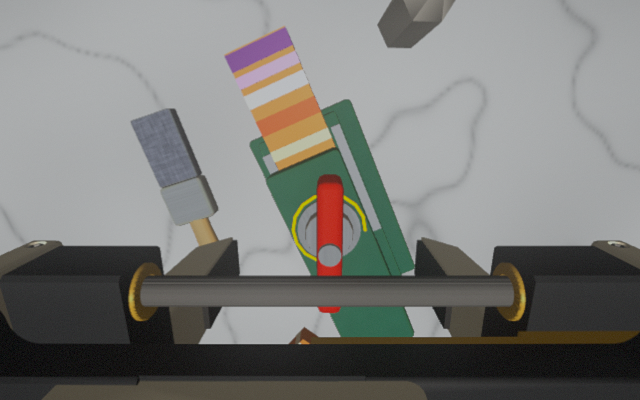

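The bar lies centred between the fingers at (329,240), aligned with them. Lowering and gripping.

Request:
send_rows:
  motion:
    - {"hand": 1, "slide": [18, 1, -1.4], "spin": 0}
    - {"hand": 1, "slide": [17, 0, 0], "spin": 0}
    - {"hand": -1, "slide": [0, 0, 0], "spin": 0}
    - {"hand": -1, "slide": [0, 0, 0], "spin": 0}
    - {"hand": -1, "slide": [0, 0, 0], "spin": 0}
    - {"hand": -1, "slide": [0, 0, 0], "spin": 0}
    - {"hand": -1, "slide": [0, 0, 0], "spin": 0}
  grip_force: 40

```text
time: 4.25
tool_pos: [0.4552, -0.3016, 0.136]
tool_rot: [1.025, 1.556, -0.785]
contact_force: [0.1, 0.6, -0.3]
opening: 0.0565
```

Run:
```python
from h import *
go(452.7,-296.5,128.5,-13.1)
```

```text
t 4.25 pos [ 455.2 -301.6  136. ] q [-7.250e-01  4.600e-01  1.609e+00 -1.000e-03  1.057e+00 -4.860e-01] open 56.5 F [ 0.1  0.6 -0.3]
toolx [ 0.011 -0.011 -1.   ] ty head -13.67 tz head -103.7
slide [ 7.4 -3.7 -4.4]
  spin -0.01
  spin -3.151
  spin 3.132
```

Request:
send_rows:
  motion:
    - {"hand": 0.2, "slide": [3.7, -3.7, -4.4], "spin": 0}
    - {"hand": 0.2, "slide": [3.7, 0, 0], "spin": 0}
    - {"hand": 0.2, "slide": [0, 0, 0], "spin": 0}

```text
time: 4.55
tool_pos: [0.4527, -0.2962, 0.1287]
tool_rot: [1.031, 1.554, -0.779]
contact_force: [0.5, 0.9, -1.2]
opening: 0.0552
```

Run:
```python
from h import *
go(452.7,-296.5,128.5,-13.1)
```

```text
t 4.55 pos [ 452.7 -296.2  128.7] q [-7.200e-01  4.600e-01  1.634e+00 -1.000e-03  1.032e+00 -4.810e-01] open 55.2 F [ 0.5  0.9 -1.2]
toolx [ 0.012 -0.011 -1.   ] ty head -13.68 tz head -103.7
slide [0.2 0.1 0.3]
  spin -0.01
  spin -3.152
  spin 3.132
```

Request:
send_rows:
  motion:
    - {"hand": -1, "slide": [0, 0, 0], "spin": 0}
    - {"hand": -1, "slide": [0, 0, 0], "spin": 0}
    - {"hand": -1, "slide": [0, 0, 0], "spin": 0}
    - {"hand": -1, "slide": [0, 0, 0], "spin": 0}
    - {"hand": -1, "slide": [0, 0, 0], "spin": 0}
    - {"hand": -1, "slide": [0, 0, 0], "spin": 0}
    - {"hand": -1, "slide": [0, 0, 0], "spin": 0}
  grip_force: 40

```text
time: 5.25
tool_pos: [0.4531, -0.2962, 0.1285]
tool_rot: [1.057, 1.554, -0.752]
contact_force: [0.6, 0.0, 0.0]
opening: 0.0279
```

Run:
```python
from h import *
go(452.7,-296.5,128.5,-13.1)
```

```text
t 5.25 pos [ 453.1 -296.2  128.5] q [-7.200e-01  4.600e-01  1.633e+00 -1.000e-03  1.031e+00 -4.810e-01] open 27.9 F [0.6 0.  0. ]
toolx [ 0.012 -0.011 -1.   ] ty head -13.67 tz head -103.7
slide [ 0.  -0.3  0.4]
  spin -0.01
  spin -3.152
  spin 3.132
```

Request:
send_rows:
  motion:
    - {"hand": -1, "slide": [0, 0, 0], "spin": 0}
    - {"hand": -1, "slide": [0, 0, 0], "spin": 0}
    - {"hand": -1, "slide": [0, 0, 0], "spin": 0}
    - {"hand": -1, "slide": [0, 0, 0], "spin": 0}
    - {"hand": -1, "slide": [0, 0, 0], "spin": 0}
    - {"hand": -1, "slide": [0, 0, 0], "spin": 0.1}
    - {"hand": -1, "slide": [0, 0, 0], "spin": 0.1}

```text
time: 5.95
tool_pos: [0.4534, -0.2963, 0.1285]
tool_rot: [1.266, 1.553, -0.748]
contact_force: [1.7, -0.3, -0.2]
opening: 0.0279
```

Run:
```python
from h import *
go(452.7,-296.5,128.5,-13.1)
```

```text
t 5.95 pos [ 453.4 -296.3  128.5] q [-7.200e-01  4.610e-01  1.633e+00 -1.000e-03  1.031e+00 -2.760e-01] open 27.9 F [ 1.7 -0.3 -0.2]
toolx [ 0.013 -0.012 -1.   ] ty head -25.41 tz head -115.4
slide [ 0.  -0.5  0.5]
  spin -0.215
  spin -3.356
  spin 2.927
```

Run:
```python
from h import *
p=snap('wrist','w3.png')
```

```text
(no output)
```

View pics/w3.png

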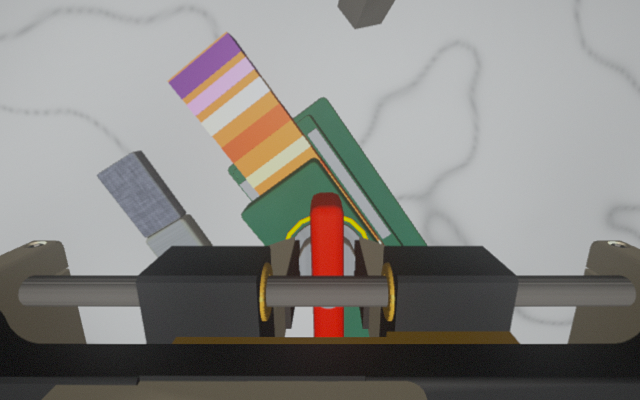

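The fingertips grip the round hub (27.9 mm), not the 14 mm bar; the bar did turn with it. I raise 6 mm to take the bar itself.

Request:
send_rows:
  motion:
    - {"hand": -0.3, "slide": [0, 0, 0], "spin": 0}
    - {"hand": -0.3, "slide": [-3.5, -0.5, 0.5], "spin": 0}
    - {"hand": -0.3, "slide": [-3, 0, 0], "spin": 0}
    - {"hand": -1, "slide": [0, 0, 0], "spin": 0}
    - {"hand": -1, "slide": [0, 0, 0], "spin": 0}
    - {"hand": -1, "slide": [0, 0, 0], "spin": 0}
    - {"hand": -1, "slide": [0, 0, 0], "spin": 0}
    - {"hand": -1, "slide": [0, 0, 0], "spin": 0}

```text
time: 6.8
tool_pos: [0.4531, -0.297, 0.136]
tool_rot: [1.265, 1.552, -0.746]
contact_force: [0.9, -0.9, 0.9]
opening: 0.0137
```

Run:
```python
from h import *
go(452.7,-296.5,134.5,-13.1)
```

```text
t 6.8 pos [ 453.1 -297.   136. ] q [-7.210e-01  4.510e-01  1.625e+00 -1.000e-03  1.046e+00 -2.810e-01] open 13.7 F [ 0.9 -0.9  0.9]
toolx [ 0.014 -0.013 -1.   ] ty head -25.23 tz head -115.2
slide [ 1.5 -0.6 -0.2]
  spin -0.212
  spin -3.353
  spin 2.93
```

Request:
send_rows:
  motion:
    - {"hand": -1, "slide": [0, 0, 0], "spin": 0.13}
    - {"hand": -1, "slide": [0, 0, 0], "spin": 0.13}
    - {"hand": -1, "slide": [0, 0, 0], "spin": 0.13}
    - {"hand": -1, "slide": [0, 0, 0], "spin": 0.13}
    - {"hand": -1, "slide": [0, 0, 0], "spin": 0.13}
    - {"hand": -1, "slide": [0, 0, 0], "spin": 0.13}
    - {"hand": -1, "slide": [0, 0, 0], "spin": 0.13}
    - {"hand": -1, "slide": [0, 0, 0], "spin": 0.13}

```text
time: 7.6
tool_pos: [0.4536, -0.2976, 0.1361]
tool_rot: [2.292, 1.551, -0.796]
contact_force: [2.5, -1.9, 0.4]
opening: 0.0137
```

Run:
```python
from h import *
go(452.7,-296.5,134.5,-130)
```

```text
t 7.6 pos [ 453.6 -297.6  136.1] q [-0.721  0.452  1.623 -0.002  1.047  0.797] open 13.7 F [ 2.5 -1.9  0.4]
toolx [ 0.014 -0.014 -1.   ] ty head -86.97 tz head -177.0
slide [ 1.5 -1.2  0.8]
  spin 0.751
  spin -2.391
  spin 3.893
```

Request:
send_rows:
  motion:
    - {"hand": -1, "slide": [0, -0.6, 0.4], "spin": 0.13}
    - {"hand": -1, "slide": [0, 0, 0], "spin": 0.13}
    - {"hand": -1, "slide": [0, 0, 0], "spin": 0.13}
    - {"hand": -1, "slide": [0, 0, 0], "spin": 0.13}
    - {"hand": -1, "slide": [0, 0, 0], "spin": 0.13}
    - {"hand": -1, "slide": [0, 0, 0], "spin": 0.11}
    - {"hand": 0, "slide": [0, 0, 0], "spin": 0}
    - {"hand": 0, "slide": [0, 0, 0], "spin": 0}

```text
time: 8.4
tool_pos: [0.4531, -0.298, 0.1359]
tool_rot: [3.028, 1.551, -0.85]
contact_force: [0.5, 0.3, -0.4]
opening: 0.0255
```

Run:
```python
from h import *
go(434,-195,134.5,10.35)
p=snap('wrist','w4.png')
P=cloud(p); H,S,V=hsvm(p); z=P[...,2]
red=((H<6)|(H>174))&(S>150)&(V>80)&(z>.155)&(z<.166)
rect(P[red],'nut')
```

```text
t 8.4 pos [ 453.1 -298.   135.9] q [-0.722  0.452  1.624 -0.003  1.046  1.588] open 25.5 F [ 0.5  0.3 -0.4]
toolx [ 0.013 -0.015 -1.   ] ty head -132.24 tz head 137.8
slide [ -0.4 -63.4  83.4]
  spin -2.489
  spin -5.63
  spin 0.653
nut 3129 z 0.1606 cen [ 454.3 -300.8] size [13.4 68.6] ang 47.2 mean [ 459.  -305.   160.3] dir 137.4
```

View pics/w4.png

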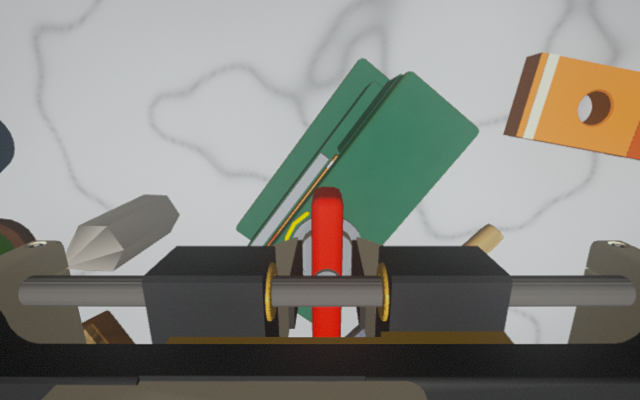

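Request:
send_rows:
  motion:
    - {"hand": 0.5, "slide": [-20, 0, 0], "spin": 0}
    - {"hand": 0.5, "slide": [-30, 0, 0], "spin": 0}
    - {"hand": 0.5, "slide": [0, -21, 28], "spin": 0}
    - {"hand": 0.5, "slide": [0, -21, 28], "spin": 0}
    - {"hand": 0.5, "slide": [0, -21, 28], "spin": 0}
    - {"hand": 0.5, "slide": [0, 0, 0], "spin": -0.14}
    - {"hand": 0.5, "slide": [0, 0, 0], "spin": -0.14}
    - {"hand": 0.5, "slide": [0, 0, 0], "spin": -0.14}

```text
time: 9.25
tool_pos: [0.4299, -0.1899, 0.1857]
tool_rot: [2.597, 1.552, -0.832]
contact_force: [0.6, 0.8, 0.3]
opening: 0.0692
```

Request:
send_rows:
  motion:
    - {"hand": 0.5, "slide": [0, 0, 0], "spin": -0.149}
    - {"hand": 0.5, "slide": [0, 0, 0], "spin": -0.149}
    - {"hand": 0.5, "slide": [0, 0, 0], "spin": -0.149}
    - {"hand": 0.5, "slide": [0, 0, 0], "spin": -0.149}
    - {"hand": 0.5, "slide": [0, 0, 0], "spin": -0.149}
    - {"hand": 0.5, "slide": [0, 0, 0], "spin": -0.149}
    - {"hand": 0.5, "slide": [0, 0, 0], "spin": -0.149}
    - {"hand": 0.5, "slide": [0, 0, 0], "spin": -0.149}

```text
time: 10.05
tool_pos: [0.4289, -0.1888, 0.186]
tool_rot: [1.381, 1.553, -0.848]
contact_force: [-0.4, 0.4, -0.4]
opening: 0.0688
```

Run:
```python
from h import *
go(434.5,-198,120,10.35)
```

```text
t 10.05 pos [ 428.9 -188.8  186. ] q [-0.575  0.271  1.749 -0.005  1.105  0.086] open 68.8 F [-0.4  0.4 -0.4]
toolx [ 0.012 -0.013 -1.   ] ty head -37.74 tz head -127.7
slide [66.1  8.9  3.6]
  spin -0.839
  spin -3.981
  spin 2.302
```

Request:
send_rows:
  motion:
    - {"hand": 0.5, "slide": [0, 8.9, 3.6], "spin": 0}
    - {"hand": 0.5, "slide": [5, 0, 0], "spin": -0.145}
    - {"hand": 0.5, "slide": [10, 0, 0], "spin": -0.145}
    - {"hand": 0.5, "slide": [10, 0, 0], "spin": -0.145}
    - {"hand": 0.5, "slide": [10, 0, 0], "spin": -0.145}
    - {"hand": 0.5, "slide": [5, 0, 0], "spin": -0.145}
    - {"hand": 0.5, "slide": [5, 0, 0], "spin": -0.13}
    - {"hand": 0.5, "slide": [0, 0, 0], "spin": 0}

```text
time: 10.85
tool_pos: [0.4371, -0.2024, 0.14]
tool_rot: [0.525, 1.549, -0.832]
contact_force: [-0.4, -0.4, 0.6]
opening: 0.0691
```

Run:
```python
from h import *
go(434.5,-198,50,10.35)
p=snap('wrist','w5.png')
P=cloud(p); H,S,V=hsvm(p); z=P[...,2]
g=(H>60)&(H<95)&(S>60)
i,j=np.indices(z.shape)
s=(np.abs(z-.075)<.004)&~g&(i<260)&(j>200)&(j<450); rect(P[s],'slab')
```

```text
t 10.85 pos [ 437.1 -202.4  140. ] q [-0.59   0.347  1.783 -0.006  0.991 -0.8  ] open 69.1 F [-0.4 -0.4  0.6]
toolx [ 0.014 -0.016 -1.   ] ty head 12.23 tz head -77.8
slide [89.9 -2.5 -6.5]
  spin 0.033
  spin -3.109
  spin 3.174
slab 5922 z 0.0756 cen [ 434.4 -203.6] size [46.1 67.9] ang 10.7 mean [ 433.7 -201.8   75.5] dir -80.0
```

View pics/w5.png

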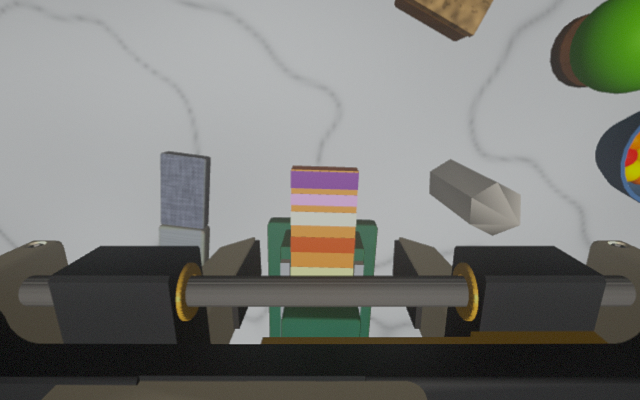

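Request:
send_rows:
  motion:
    - {"hand": 0.5, "slide": [15, -3.5, -6.4], "spin": 0.033}
    - {"hand": 0.5, "slide": [20, 0, 0], "spin": 0}
    - {"hand": 0.5, "slide": [20, 0, 0], "spin": 0}
    - {"hand": 0.5, "slide": [15, 0, 0], "spin": 0}
    - {"hand": 0.4, "slide": [0, 0, 0], "spin": 0}

```text
time: 11.4
tool_pos: [0.4364, -0.2008, 0.0707]
tool_rot: [0.655, 1.542, -0.767]
contact_force: [-0.2, 0.4, 0.2]
opening: 0.0658
```

Run:
```python
from h import *
go(433.5,-198,51,10.4)
```

```text
t 11.4 pos [ 436.4 -200.8   70.7] q [-0.587  0.445  1.87  -0.007  0.798 -0.731] open 65.8 F [-0.2  0.4  0.2]
toolx [ 0.021 -0.02  -1.   ] ty head 8.54 tz head -81.5
slide [19.5 -2.8 -3.6]
  spin -0.033
  spin -3.174
  spin 3.109
```

Request:
send_rows:
  motion:
    - {"hand": 0.4, "slide": [7, -2.8, -3.6], "spin": -0.033}
    - {"hand": 0.4, "slide": [7, 0, 0], "spin": 0}
    - {"hand": 0.4, "slide": [5, 0, 0], "spin": 0}
    - {"hand": 0.3, "slide": [0, 0, 0], "spin": 0}

```text
time: 11.8
tool_pos: [0.4347, -0.1988, 0.0523]
tool_rot: [0.645, 1.538, -0.747]
contact_force: [0.1, -0.3, -0.6]
opening: 0.061
```

Run:
```python
from h import *
go(433.5,-198,51,10.4)
```

```text
t 11.8 pos [ 434.7 -198.8   52.3] q [-0.586  0.471  1.896 -0.008  0.742 -0.759] open 61.0 F [ 0.1 -0.3 -0.6]
toolx [ 0.024 -0.022 -0.999] ty head 10.25 tz head -79.8
slide [ 1.2 -1.  -1.1]
  spin -0.003
  spin -3.144
  spin 3.139
```

Request:
send_rows:
  motion:
    - {"hand": -1, "slide": [1, -1, 0], "spin": 0}
    - {"hand": -1, "slide": [0, 0, 0], "spin": 0}
    - {"hand": -1, "slide": [0, 0, 0], "spin": 0}
    - {"hand": -1, "slide": [0, 0, 0], "spin": 0}
    - {"hand": -1, "slide": [0, 0, 0], "spin": 0}
    - {"hand": -1, "slide": [0, 0, 0], "spin": 0}
  grip_force: 55

```text
time: 12.4
tool_pos: [0.4341, -0.1993, 0.0518]
tool_rot: [0.65, 1.537, -0.743]
contact_force: [0.3, -0.2, -2.8]
opening: 0.0454
```

Run:
```python
from h import *
go(433.5-.18*110,-198+.9837*110,52,10.4)
```

```text
t 12.4 pos [ 434.1 -199.3   51.8] q [-0.588  0.471  1.899 -0.008  0.739 -0.76 ] open 45.4 F [ 0.3 -0.2 -2.8]
toolx [ 0.025 -0.023 -0.999] ty head 10.22 tz head -79.8
slide [  -3.3   -0.6 -111.4]
  spin -0.003
  spin -3.145
  spin 3.139
```

Request:
send_rows:
  motion:
    - {"hand": -1, "slide": [-0.3, 0, -10], "spin": 0}
    - {"hand": -1, "slide": [-0.4, 0, -15], "spin": 0}
    - {"hand": -1, "slide": [-0.4, 0, -15], "spin": 0}

```text
time: 12.7
tool_pos: [0.4267, -0.1588, 0.0517]
tool_rot: [0.649, 1.536, -0.747]
contact_force: [-0.1, -0.5, -1.0]
opening: 0.0454
```

Run:
```python
from h import *
go(433.5-.18*110,-198+.9837*110,52,10.4)
```

```text
t 12.7 pos [ 426.7 -158.8   51.7] q [-0.519  0.441  1.958 -0.012  0.709 -0.686] open 45.4 F [-0.1 -0.5 -1. ]
toolx [ 0.025 -0.024 -0.999] ty head 10.07 tz head -80.0
slide [ -2.3  -0.7 -70.2]
  spin -0.006
  spin -3.147
  spin 3.136
```

Drawing smoothly with no force. Continuing to about 113 mm.

Request:
send_rows:
  motion:
    - {"hand": -1, "slide": [-0.5, -0.2, -18], "spin": 0}
    - {"hand": -1, "slide": [-0.5, -0.2, -18], "spin": 0}
    - {"hand": -1, "slide": [-0.5, -0.2, -18], "spin": 0}
    - {"hand": -1, "slide": [-0.5, 0, -18], "spin": 0}
    - {"hand": -1, "slide": [0, 0, -2], "spin": 0}

```text
time: 13.2
tool_pos: [0.4083, -0.0757, 0.0514]
tool_rot: [0.62, 1.541, -0.771]
contact_force: [0.1, -0.2, -3.0]
opening: 0.0451
```

Run:
```python
from h import *
go(494.5,-19,135,-15)
p=snap('wrist','w6.png')
```

```text
t 13.2 pos [408.3 -75.7  51.4] q [-0.359  0.391  2.056 -0.02   0.667 -0.523] open 45.1 F [ 0.1 -0.2 -3. ]
toolx [ 0.022 -0.021 -1.   ] ty head 10.28 tz head -79.7
slide [-82.9  96.3 -38.4]
  spin 0.441
  spin -2.7
  spin 3.583
```

View pics/w6.png

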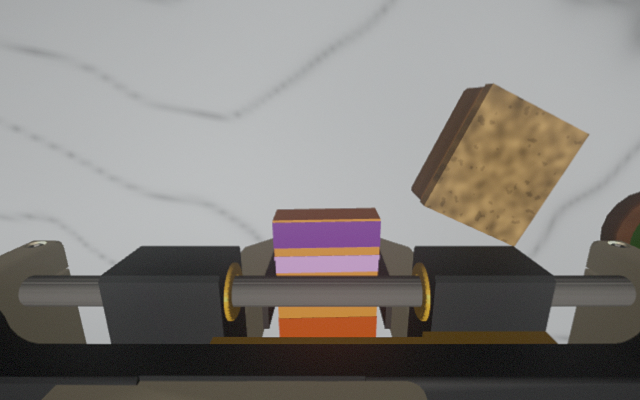

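Request:
send_rows:
  motion:
    - {"hand": -1, "slide": [-12, 0, 0], "spin": 0}
    - {"hand": -1, "slide": [-15, 10, -8], "spin": 0}
    - {"hand": -1, "slide": [-5, 22, -17], "spin": 0}
    - {"hand": -1, "slide": [0, 28, -21], "spin": 0}
    - {"hand": -1, "slide": [0, 28, -21], "spin": 0}
    - {"hand": -1, "slide": [0, 20, -15], "spin": 0}
    - {"hand": -1, "slide": [0, 10, -8], "spin": 0}
    - {"hand": -1, "slide": [0, 0, 0], "spin": 0.1}

```text
time: 14.05
tool_pos: [0.5109, 0.0385, 0.0841]
tool_rot: [0.736, 1.541, -0.758]
contact_force: [-1.2, -0.2, -3.4]
opening: 0.0457
```

Run:
```python
from h import *
go(508.7,34.1,70,-14.7)
```

```text
t 14.05 pos [510.9  38.5  84.1] q [-0.062  0.473  1.765 -0.025  0.88  -0.123] open 45.7 F [-1.2 -0.2 -3.4]
toolx [ 0.022 -0.021 -1.   ] ty head 4.41 tz head -85.6
slide [14.1 -2.8  3.9]
  spin 0.333
  spin -2.808
  spin 3.475
```

Request:
send_rows:
  motion:
    - {"hand": -1, "slide": [0, -2.8, 3.9], "spin": 0.11}
    - {"hand": -1, "slide": [0, 0, 0], "spin": 0.11}
    - {"hand": -1, "slide": [0, 0, 0], "spin": 0.1}
    - {"hand": -1, "slide": [0, 0, 0], "spin": 0}

```text
time: 14.45
tool_pos: [0.5065, 0.0333, 0.0828]
tool_rot: [0.969, 1.543, -0.859]
contact_force: [-0.3, -0.4, -3.0]
opening: 0.0452
```

Run:
```python
from h import *
go(508.7,34.1,30,-14.7)
p=snap('side','s2.png'); t=snap('top','t2.png')
for q in (p,t):
    P=cloud(q)
    uv=proj(q,np.array([[.5,0,.08]]))[0]; print(uv)
P=cloud(t); i,j=np.indices(P.shape[:2])
s=(P[...,2]>.06)&(P[...,2]<.12)&(P[...,0]>.44)&(P[...,0]<.54)&(P[...,1]<-.0)&(P[...,1]>-.12)
X=P[s]; rect(X,'slab'); 
A=np.c_[X[:,:2],np.ones(len(X))]; co=np.linalg.lstsq(A,X[:,2],rcond=None)[0]; print('slope',co)
cv2.imwrite('pics/s2c.png',cv2.resize(p['pixels'][150:300,230:430],None,fx=4,fy=4,interpolation=cv2.INTER_CUBIC))
```

```text
t 14.45 pos [506.5  33.3  82.8] q [-0.073  0.47   1.776 -0.026  0.876  0.2  ] open 45.2 F [-0.3 -0.4 -3. ]
toolx [ 0.018 -0.021 -1.   ] ty head -14.73 tz head -104.8
slide [52.8  0.7 -2.2]
  spin -0.001
  spin -3.142
  spin 3.141
[320.05188723 211.34651173]
[296.81804417 210.56984054]
slab 566 z 0.1044 cen [485.2 -55.1] size [102.4  46.3] ang 76.2 mean [485.  -55.4 104.4] dir -103.5
slope [0.01288621 0.01976642 0.09926308]
```

View pics/s2c.png

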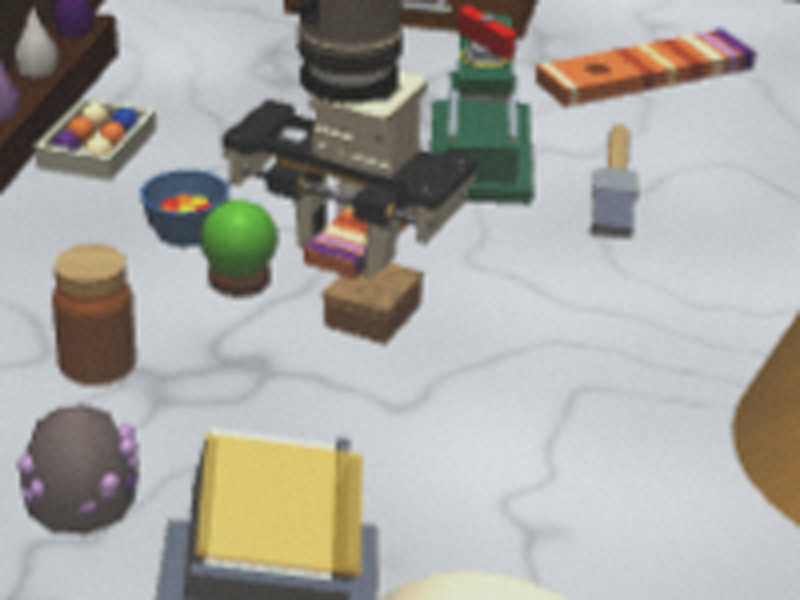

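Request:
send_rows:
  motion:
    - {"hand": -1, "slide": [10, 0, -2.5], "spin": 0}
    - {"hand": -1, "slide": [15, 0, 0], "spin": 0}
    - {"hand": -1, "slide": [12, 0, 0], "spin": 0}
    - {"hand": -1, "slide": [8, 0, 0], "spin": 0}
    - {"hand": -1, "slide": [0, 0, 0], "spin": 0}

```text
time: 15.05
tool_pos: [0.508, 0.0347, 0.0344]
tool_rot: [0.968, 1.543, -0.849]
contact_force: [-0.3, -0.1, -2.8]
opening: 0.0451
```

Run:
```python
from h import *
go(508,36.3,29,-14.7)
```

```text
t 15.05 pos [508.   34.7  34.4] q [-0.07   0.549  1.813 -0.029  0.761  0.197] open 45.1 F [-0.3 -0.1 -2.8]
toolx [ 0.019 -0.021 -1.   ] ty head -14.08 tz head -104.1
slide [ 5.4 -0.5 -1.6]
  spin 0.011
  spin -3.131
  spin 3.152
```

Request:
send_rows:
  motion:
    - {"hand": -1, "slide": [3, 0, -1.6], "spin": 0}
    - {"hand": -1, "slide": [2, 0, 0], "spin": 0}
    - {"hand": -1, "slide": [1.5, 0, 0], "spin": 0}
    - {"hand": -1, "slide": [1, 0, 0], "spin": 0}

```text
time: 15.45
tool_pos: [0.5091, 0.0364, 0.0271]
tool_rot: [0.995, 1.542, -0.82]
contact_force: [-2.3, 1.2, 0.5]
opening: 0.0454
```

Run:
```python
from h import *
go(508,36.3,29,-14.7)
```

```text
t 15.45 pos [509.1  36.4  27.1] q [-0.066  0.562  1.815 -0.029  0.744  0.2  ] open 45.4 F [-2.3  1.2  0.5]
toolx [ 0.02  -0.021 -1.   ] ty head -14.02 tz head -104.0
slide [-1.9 -1.   0.4]
  spin 0.012
  spin -3.13
  spin 3.154
```

Request:
send_rows:
  motion:
    - {"hand": 0.5, "slide": [0, 0, 0], "spin": 0}
    - {"hand": 0.5, "slide": [0, 0, 0], "spin": 0}
    - {"hand": 0.5, "slide": [0, 0, 0], "spin": 0}
    - {"hand": 0.5, "slide": [0, 0, 0], "spin": 0}
    - {"hand": 0.5, "slide": [-15, 0, 0], "spin": 0}
    - {"hand": 0.5, "slide": [-25, 0, 0], "spin": 0}
    - {"hand": 0.5, "slide": [-35, 0, 0], "spin": 0}
    - {"hand": 0.5, "slide": [0, 0, 0], "spin": 0}

```text
time: 16.25
tool_pos: [0.5089, 0.0377, 0.1058]
tool_rot: [1.057, 1.539, -0.758]
contact_force: [0.1, 0.4, -0.1]
opening: 0.0691
```

Request:
send_rows:
  motion:
    - {"hand": 0.5, "slide": [0, 0, 30], "spin": 0}
    - {"hand": 0.5, "slide": [0, 0, 35], "spin": 0}
    - {"hand": 0.5, "slide": [0, 0, 35], "spin": 0}
    - {"hand": 0.5, "slide": [0, 0, 17], "spin": 0}
    - {"hand": 0.5, "slide": [0, 0, 0], "spin": 0}

```text
time: 16.75
tool_pos: [0.4802, -0.0789, 0.1073]
tool_rot: [1.106, 1.536, -0.706]
contact_force: [-0.3, 1.0, 0.3]
opening: 0.0692
```

Run:
```python
from h import *
p=snap('wrist','w7.png')
P=cloud(p); i,j=np.indices(P.shape[:2]); z=P[...,2]
s=(np.abs(z-.05)<.005)&(i<260)&(j>150)&(j<480); rect(P[s],'slabW')
t=snap('top'); P=cloud(t); z=P[...,2]
s=(np.abs(z-.05)<.006)&(P[...,0]>.43)&(P[...,0]<.56)&(P[...,1]<.09)&(P[...,1]>-.12); rect(P[s],'slabT')
go(477,-82,30,-14.3)
```

```text
slabW 18160 z 0.0506 cen [531.8 -34.7] size [155.5 127. ] ang 76.7 mean [497.3 -16.7  50.5] dir -103.4
slabT 128 z 0.0504 cen [513.2  51.9] size [24.1 46.4] ang 75.9 mean [513.4  51.8  50.4] dir 166.4
t 16.85 pos [480.5 -77.2 107.3] q [-0.308  0.396  1.817 -0.016  0.897 -0.059] open 68.8 F [ 0.1  0.2 -0.1]
toolx [ 0.026 -0.022 -0.999] ty head -13.72 tz head -103.7
slide [77.2 -4.7  4.3]
  spin 0.01
  spin -3.131
  spin 3.152
```

View pics/w7.png

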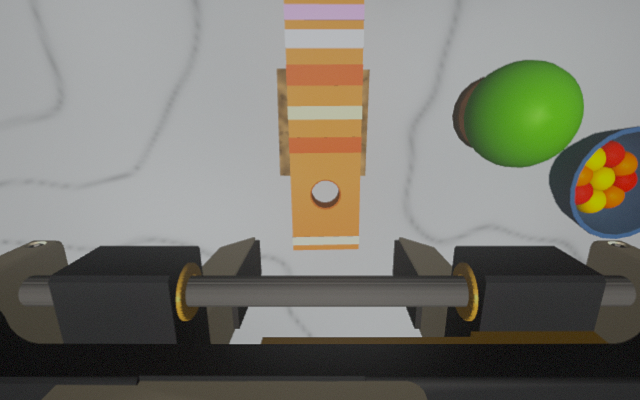

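Request:
send_rows:
  motion:
    - {"hand": 0.5, "slide": [15, -0.5, 1.8], "spin": 0}
    - {"hand": 0.5, "slide": [20, 0, 0], "spin": 0}
    - {"hand": 0.5, "slide": [18, 0, 0], "spin": 0}
    - {"hand": 0.4, "slide": [8, 0, 0], "spin": 0}
    - {"hand": 0.4, "slide": [0, 0, 0], "spin": 0}

```text
time: 17.35
tool_pos: [0.4829, -0.0755, 0.0441]
tool_rot: [1.16, 1.536, -0.645]
contact_force: [0.0, -0.5, 1.3]
opening: 0.0647
```

Run:
```python
from h import *
go(480.5,-79,27,-14)
p=snap('wrist','w8.png')
```

```text
t 17.35 pos [482.9 -75.5  44.1] q [-0.304  0.5    1.874 -0.017  0.736 -0.057] open 64.7 F [ 0.  -0.5  1.3]
toolx [ 0.028 -0.021 -0.999] ty head -13.43 tz head -103.5
slide [17.1 -2.1  3.7]
  spin 0.01
  spin -3.132
  spin 3.152
```

View pics/w8.png

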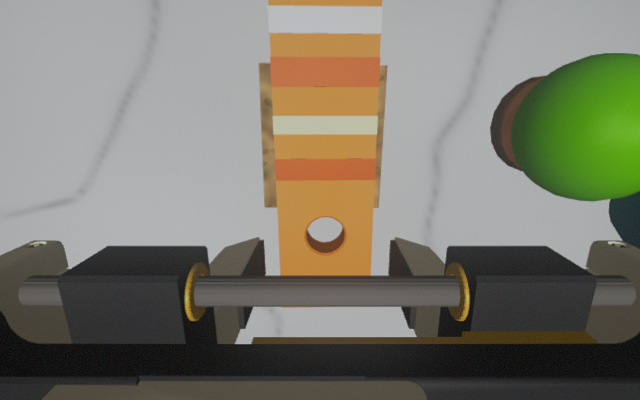

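Request:
send_rows:
  motion:
    - {"hand": 0.4, "slide": [7, -2, 3.7], "spin": 0}
    - {"hand": 0.3, "slide": [6, 0, 0], "spin": 0}
    - {"hand": 0.3, "slide": [4, 0, 0], "spin": 0}
    - {"hand": -1, "slide": [0, 0, 0], "spin": 0}
    - {"hand": -1, "slide": [0, 0, 0], "spin": 0}
    - {"hand": -1, "slide": [0, 0, 0], "spin": 0}
    - {"hand": -1, "slide": [0, 0, 0], "spin": 0}
    - {"hand": -1, "slide": [0, 0, 0], "spin": 0}
  grip_force: 6

```text
time: 18.2
tool_pos: [0.4819, -0.0792, 0.0284]
tool_rot: [1.198, 1.532, -0.606]
contact_force: [0.6, -0.1, -2.1]
opening: 0.0463
```

Run:
```python
from h import *
go(480.5,-79,27,-14)
```

```text
t 18.2 pos [481.9 -79.2  28.4] q [-0.313  0.525  1.89  -0.018  0.689 -0.065] open 46.3 F [ 0.6 -0.1 -2.1]
toolx [ 0.032 -0.022 -0.999] ty head -13.39 tz head -103.4
slide [ 1.3 -1.5  0.1]
  spin 0.011
  spin -3.131
  spin 3.152
```

Request:
send_rows:
  motion:
    - {"hand": -1, "slide": [-6, 0, 0], "spin": 0}
    - {"hand": -1, "slide": [-7, 0, -0.5], "spin": 0}
    - {"hand": -1, "slide": [-7, 0, -1], "spin": 0}
    - {"hand": -1, "slide": [-7, 0, -1.5], "spin": 0}
    - {"hand": -1, "slide": [-7, 0, -2], "spin": 0}
    - {"hand": -1, "slide": [0, 0, 0], "spin": 0}

```text
time: 18.8
tool_pos: [0.4821, -0.0727, 0.0659]
tool_rot: [1.216, 1.531, -0.589]
contact_force: [-0.5, -0.2, -0.9]
opening: 0.0462
```

```bash
cat > sl.py <<'E'
from h import *
def slabplane(h0=76):
    """fit slab top from wrist view, near tool plane, ahead of fingers"""
    s=observe(); p=snap('wrist'); P=cloud(p); i,j=np.indices(P.shape[:2])
    H,S,V=hsvm(p)
    c=1*(i<235)&(j>265)&(j<385)&(S>0)
    X=P[c]; X=X[~np.isnan(X[:,0])]; 
    # plane ransac
    rng=np.random.default_rng(0);best=None
    for k in range(300):
        a=X[rng.choice(len(X),3,False)]; n=np.cross(a[1]-a[0],a[2]-a[0]); L=np.linalg.norm(n)
        if L<1e-6: continue
        n/=L; n*=np.sign(n[2]) 
        if n[2]<.8: continue
        m=np.abs((X-a[0])@n)<.002
        zc=X[m][:,2].mean()
        if zc<.04: continue
        if best is None or m.sum()>best.sum(): best=m
    Y=X[best]; c=Y.mean(0); n=np.linalg.svd(Y-c,full_matrices=False)[2][2]; n*=np.sign(n[2])
    r=cv2.minAreaRect((Y[:,:2]*1000).astype(np.float32))
    print('slab n',n.round(3),'tilt',np.degrees(np.arccos(n[2])).round(1),'downhill head',np.degrees(np.arctan2(n[1],n[0])).round(1),'cen',c.round(4),len(Y),r)
    return p
E
python3 - <<'E'
from sl import *
go(480.5,-79,27,-14)
p=slabplane(); cv2.imwrite('pics/w9.png',p['pixels'])
q=snap('side'); cv2.imwrite('pics/s3.png',cv2.resize(q['pixels'][150:300,230:430],None,fx=4,fy=4,interpolation=cv2.INTER_CUBIC))
E
```

```text
t 18.8 pos [482.1 -72.7  65.9] q [-0.3    0.459  1.863 -0.016  0.782 -0.054] open 46.2 F [-0.5 -0.2 -0.9]
toolx [ 0.033 -0.022 -0.999] ty head -13.4 tz head -103.4
slide [38.9 -1.6  5.9]
  spin 0.01
  spin -3.131
  spin 3.152Traceback (most recent call last):
  File "<stdin>", line 3, in <module>
  File "sl.py", line 7, in slabplane
    X=P[c]; X=X[~np.isnan(X[:,0])];
              ~^^^^^^^^^^^^^^^^^^^
IndexError: boolean index did not match indexed array along axis 2; size of axis is 640 but size of corresponding boolean axis is 3
```

```bash
sed -i 's/c=1\*(i<235)/c=(i<235)/' sl.py
python3 - <<'E'
from sl import *
p=slabplane(); cv2.imwrite('pics/w9.png',p['pixels'])
q=snap('side'); cv2.imwrite('pics/s3.png',cv2.resize(q['pixels'][150:300,230:430],None,fx=4,fy=4,interpolation=cv2.INTER_CUBIC))
E
```

```text
slab n [0.053 0.359 0.932] tilt 21.3 downhill head 81.7 cen [ 0.4975 -0.0034  0.0598] 21943 ((497.4958801269531, -3.623077392578125), (108.04669189453125, 46.72602462768555), 75.88030242919922)
```

View pics/w9.png

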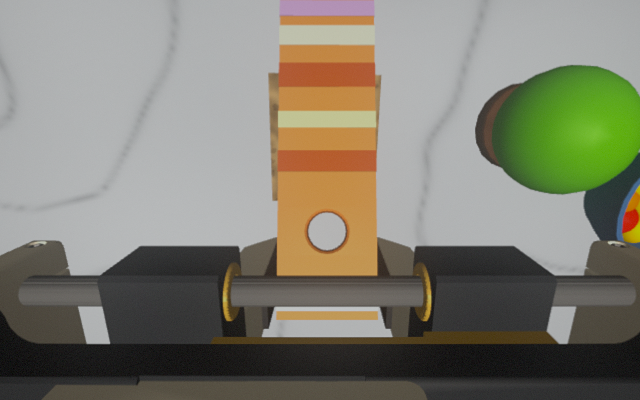

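View pics/s3.png

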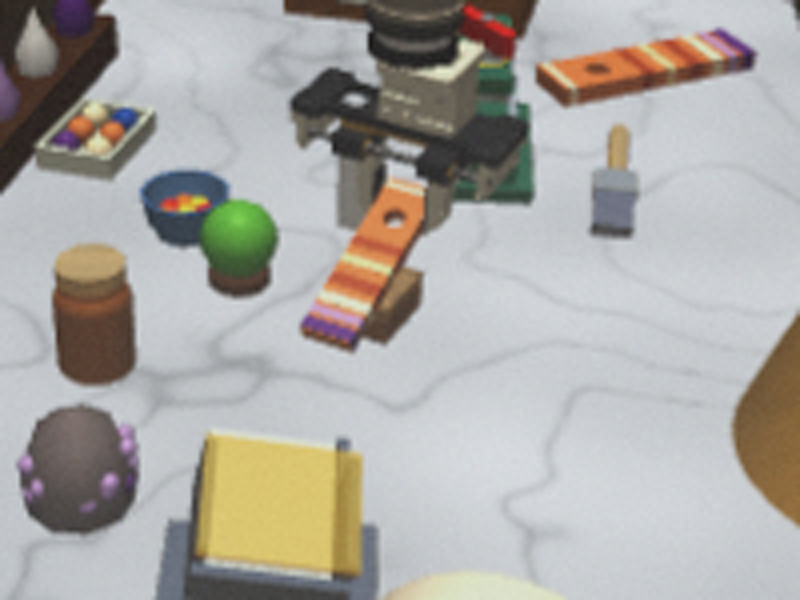

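Request:
send_rows:
  motion:
    - {"hand": -1, "slide": [0, 0, 0], "spin": 0}
    - {"hand": -1, "slide": [0, 0, 0], "spin": 0}
    - {"hand": -1, "slide": [0, 0, 0], "spin": 0}
    - {"hand": -1, "slide": [-10, 0, 0], "spin": 0}
    - {"hand": -1, "slide": [-20, 0, 0], "spin": 0}
    - {"hand": -1, "slide": [-25, 0, 0], "spin": 0}
    - {"hand": -1, "slide": [-25, 0, 0], "spin": 0}
    - {"hand": -1, "slide": [-10, 0, 0], "spin": 0}
  grip_force: 58

```text
time: 19.75
tool_pos: [0.4758, -0.071, 0.1559]
tool_rot: [1.051, 1.541, -0.754]
contact_force: [0.3, -0.7, -3.3]
opening: 0.0457
```

Run:
```python
from sl import *
go(511,100,160,10.2)
p=slabplane(); cv2.imwrite('pics/w10.png',p['pixels'])
```

```text
t 19.75 pos [475.8 -71.  155.9] q [-0.299  0.324  1.767 -0.015  1.024 -0.057] open 45.7 F [ 0.3 -0.7 -3.3]
toolx [ 0.021 -0.02  -1.   ] ty head -13.4 tz head -103.4
slide [  -6.8   -5.3 -174.4]
  spin -0.412
  spin -3.554
  spin 2.73
slab n [0.064 0.36  0.931] tilt 21.5 downhill head 79.9 cen [ 0.4912 -0.0016  0.1499] 21866 ((491.2371520996094, -1.7607421875), (107.70755767822266, 46.73207473754883), 76.10404205322266)
```

View pics/w10.png

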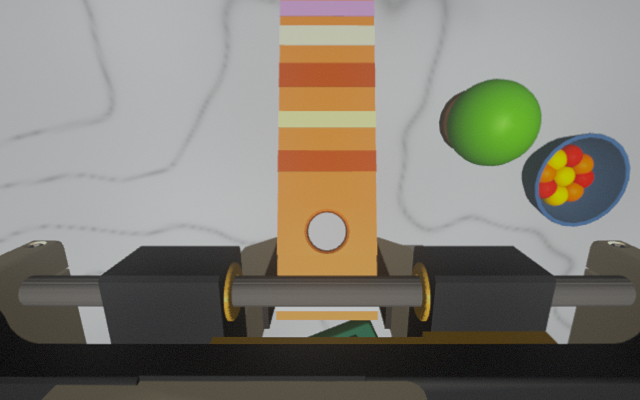

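Request:
send_rows:
  motion:
    - {"hand": -1, "slide": [-5, -1, -20], "spin": 0}
    - {"hand": -1, "slide": [-5, -1, -30], "spin": 0}
    - {"hand": -1, "slide": [-5, -1, -35], "spin": 0}
    - {"hand": -1, "slide": [0, -1, -35], "spin": 0}
    - {"hand": -1, "slide": [0, 0, -25], "spin": 0}
    - {"hand": -1, "slide": [0, 0, 0], "spin": -0.12}
    - {"hand": -1, "slide": [0, 0, 0], "spin": -0.13}
    - {"hand": -1, "slide": [0, 0, 0], "spin": -0.13}

```text
time: 20.6
tool_pos: [0.5025, 0.0763, 0.1624]
tool_rot: [0.297, 1.547, -1.117]
contact_force: [-0.4, 0.1, -3.2]
opening: 0.0456
```

Run:
```python
from sl import *
go(510.6,132,150,10.2)
t=snap('top','t3.png'); np.savez('top3.npz',P=cloud(t),px=t['pixels'])
p=slabplane(); cv2.imwrite('pics/w11.png',p['pixels']); np.savez('w11.npz',P=cloud(p),px=p['pixels'])
```

```text
t 20.6 pos [502.5  76.3 162.4] q [ 0.014  0.371  1.673 -0.025  1.088 -0.132] open 45.6 F [-0.4  0.1 -3.2]
toolx [ 0.011 -0.022 -1.   ] ty head 9.0 tz head -81.0
slide [ 11.3  16.6 -54. ]
  spin -0.021
  spin -3.163
  spin 3.121
slab n [-0.064  0.367  0.928] tilt 21.9 downhill head 99.9 cen [0.4891 0.1465 0.1555] 21883 ((489.15869140625, 146.28562927246094), (46.73476028442383, 107.41454315185547), 9.257940292358398)
```

View pics/w11.png

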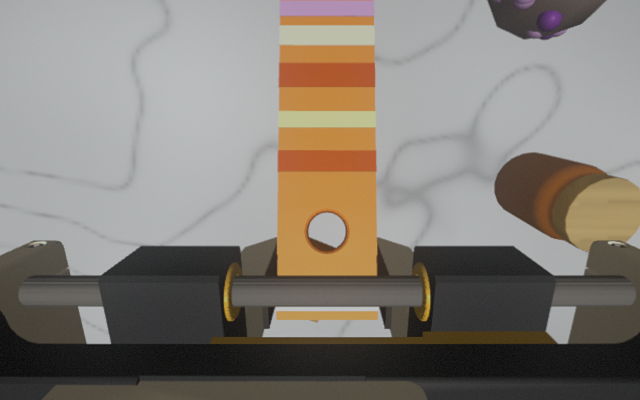

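View pics/t3.png

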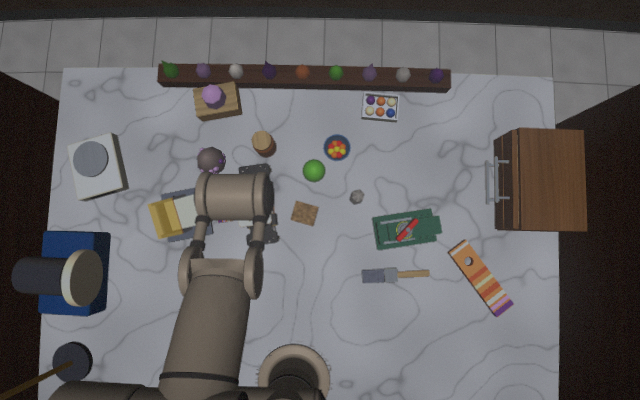

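```bash
cat > m2.py <<'E'
import io,contextlib
with contextlib.redirect_stdout(io.StringIO()):
    exec(open('m1.py').read())
q=Q[roof]
def edge(q,a,b,lo,hi,side):
    pts=[]
    for c in np.arange(lo,hi,.006):
        s=q[(q[:,b]>c)&(q[:,b]<c+.006)]
        if len(s)>5: pts.append((c+.003,np.percentile(s[:,a],4 if side<0 else 96)))
    pts=np.array(pts); f=np.polyfit(pts[:,0],pts[:,1],1); print(np.degrees(np.arctan(f[0])).round(2),(f[1]*1000).round(1)); return f
print('roof mouth');edge(q,0,1,-.045,.045,-1)
print('roof back');edge(q,0,1,-.045,.045,1)
print('roof y-');edge(q,1,0,0,.08,-1); print('roof y+');edge(q,1,0,0,.08,1)
qp=Q[near&(np.abs(Q[...,2])<.004)&(Q[...,0]>-.05)&(Q[...,0]<.0)]
print('plate edge');edge(qp,0,1,-.04,.035,-1); print('plate y-');edge(qp,1,0,-.04,-.005,-1); print('plate y+');edge(qp,1,0,-.04,-.005,1)
# base
z=P[...,2]; b=near=roi((z>.004)&(V<110)&(S<110),145,225,170,250)
X0=P[roi((z>.008)&(z<.03),145,225,170,250)]; rect(roi((z>.008)&(z<.03),145,225,170,250),'base')
E
python3 m2.py
```

```text
roof mouth
-2.25 0.3
roof back
-3.36 82.1
roof y-
2.54 -46.7
roof y+
2.86 45.6
plate edge
-2.38 -39.4
plate y-
2.95 -38.4
plate y+
-2.87 38.6
base 799 zmed 0.0141 cen [506. 340.] size [194. 228.] ang 9.4 mean [0.4899 0.3199 0.0143]
   dir -178.5
```

```bash
cat > st.py <<'E'
from sl import *
# corner frame (estimate)
hd=np.radians(102.7); C0=np.array([433.2,370.9,40.4])
xc=np.array([np.cos(np.radians(20))*np.cos(hd),np.cos(np.radians(20))*np.sin(hd),-np.sin(np.radians(20))])
# y in plate with y_z=-sin12, y.x=0
from scipy.optimize import fsolve
def f(v): return [v[0]*xc[0]+v[1]*xc[1]-np.sin(np.radians(12))*xc[2], v[0]**2+v[1]**2-np.cos(np.radians(12))**2]
v=fsolve(f,[-.93,-.28]); yc=np.array([v[0],v[1],-np.sin(np.radians(12))]); zc=np.cross(xc,yc)
M=np.c_[xc,yc,zc]
if __name__=='__main__':
    print(M.round(3).tolist())
    s=observe(); p=slabplane()
    H,S,V=hsvm(p)
    # slab frame from tool: heading along -tool z
    Rt=R.from_euler('xyz',s['tool_rot']).as_matrix(); T=1000*s['tool_pos']
    g=T-Rt[:,0]*14.6
    pit=np.radians(21.8); hx=-Rt[:,2]; h=np.arctan2(hx[1],hx[0])
    a=np.array([np.cos(pit)*np.cos(h),np.cos(pit)*np.sin(h),-np.sin(pit)])
    print('slab heading',np.degrees(h).round(1))
    cen=g+61.8*a
    lat=np.array([-np.sin(h),np.cos(h),0]); up=np.cross(a,lat)
    hole=cen-45*a+7.5*up
    print('hole pred uv',proj(p,hole/1000).round(1))
    for nm,X in [('cen',cen),('nose',cen+85*a)]: print(nm,X.round(1),'corner frame',(M.T@(X-C0)).round(1))
    # nose bottom edge corners and top corners in corner frame
    for sx in(85,-10):
      for sy in(23,-23):
        for sz in(-7.5,7.5):
            print('  ',sx,sy,sz,(M.T@(cen+sx*a+sy*lat+sz*up-C0)).round(1))
    print('Z tool axes: to move in corner frame (1mm x,y,z) slide:',(Rt.T@M).round(3).tolist())
    go(0,0,0,12.7)
E
python3 st.py
```

```text
[[-0.207, -0.935, -0.289], [0.917, -0.288, 0.277], [-0.342, -0.208, 0.916]]
slab n [-0.06   0.368  0.928] tilt 21.9 downhill head 99.3 cen [0.4901 0.1464 0.1558] 21893 ((490.0581970214844, 146.3876953125), (46.69712448120117, 107.22843170166016), 8.600419044494629)
slab heading 98.7
hole pred uv [[329.5 233.5]]
cen [493.5 133.  154. ] corner frame [-269.3  -11.4   20.8]
nose [481.6 211.1 122.4] corner frame [-184.6  -16.2   17. ]
   85 23 -7.5 [-183.3    7.9   15.3]
   85 23 7.5 [-182.8    4.2   29.8]
   85 -23 -7.5 [-186.3  -36.6    4.1]
   85 -23 7.5 [-185.8  -40.3   18.6]
   -10 23 -7.5 [-278.1   13.2   19.6]
   -10 23 7.5 [-277.6    9.5   34.2]
   -10 -23 -7.5 [-281.1  -31.3    8.4]
   -10 -23 7.5 [-280.6  -35.    22.9]
Z tool axes: to move in corner frame (1mm x,y,z) slide: [[0.32, 0.205, -0.925], [-0.067, -0.969, -0.238], [-0.945, 0.138, -0.296]]
t 20.75 pos [502.7  75.9 162.7] q [ 0.013  0.371  1.673 -0.025  1.088 -0.124] open 45.8 F [-0.1  0.5 -2.6]
toolx [ 0.011 -0.022 -1.   ] ty head 8.47 tz head -81.5
slide [ 158.8 -509.6   -2.7]
  spin -0.074
  spin -3.215
  spin 3.068
```

Request:
send_rows:
  motion:
    - {"hand": -1, "slide": [-6.5, 14, -3], "spin": 0}
    - {"hand": -1, "slide": [-7, 13, -3], "spin": 0}
    - {"hand": -1, "slide": [0, 0, 0], "spin": -0.074}
    - {"hand": -1, "slide": [0, 0, 0], "spin": 0}

```text
time: 21.15
tool_pos: [0.5283, 0.0854, 0.1746]
tool_rot: [0.112, 1.547, -1.252]
contact_force: [0.0, -0.4, -3.1]
opening: 0.0459
```

```bash
python3 st.py
python3 - <<'E'
from h import *
q=snap('side'); cv2.imwrite('pics/s4.png',cv2.resize(q['pixels'][180:330,230:430],None,fx=4,fy=4,interpolation=cv2.INTER_CUBIC))
E
```

```text
[[-0.207, -0.935, -0.289], [0.917, -0.288, 0.277], [-0.342, -0.208, 0.916]]
slab n [-0.077  0.365  0.928] tilt 21.9 downhill head 101.9 cen [0.5122 0.1552 0.168 ] 21861 ((512.2402954101562, 155.04013061523438), (46.70337677001953, 107.46136474609375), 11.996983528137207)
slab heading 101.8
hole pred uv [[329.5 233.7]]
cen [516.4 141.9 166.2] corner frame [-270.1  -37.9   27.9]
nose [500.2 219.2 134.6] corner frame [-185.2  -38.5   25. ]
   85 23 -7.5 [-185.1  -14.4   22.9]
   85 23 7.5 [-184.6  -17.8   37.5]
   85 -23 -7.5 [-185.7  -59.2   12.5]
   85 -23 7.5 [-185.3  -62.6   27.1]
   -10 23 -7.5 [-280.   -13.8   26.1]
   -10 23 7.5 [-279.6  -17.2   40.7]
   -10 -23 -7.5 [-280.7  -58.6   15.7]
   -10 -23 7.5 [-280.2  -62.    30.3]
Z tool axes: to move in corner frame (1mm x,y,z) slide: [[0.32, 0.207, -0.924], [-0.015, -0.974, -0.224], [-0.947, 0.086, -0.309]]
t 21.2 pos [528.4  85.4 174.7] q [ 0.03   0.406  1.58  -0.024  1.149 -0.164] open 45.6 F [ 0.1  0.4 -2.6]
toolx [ 0.008 -0.022 -1.   ] ty head 11.73 tz head -78.3
slide [ 172.3 -535.3  -27.8]
  spin -0.017
  spin -3.159
  spin 3.125
```

View pics/s4.png

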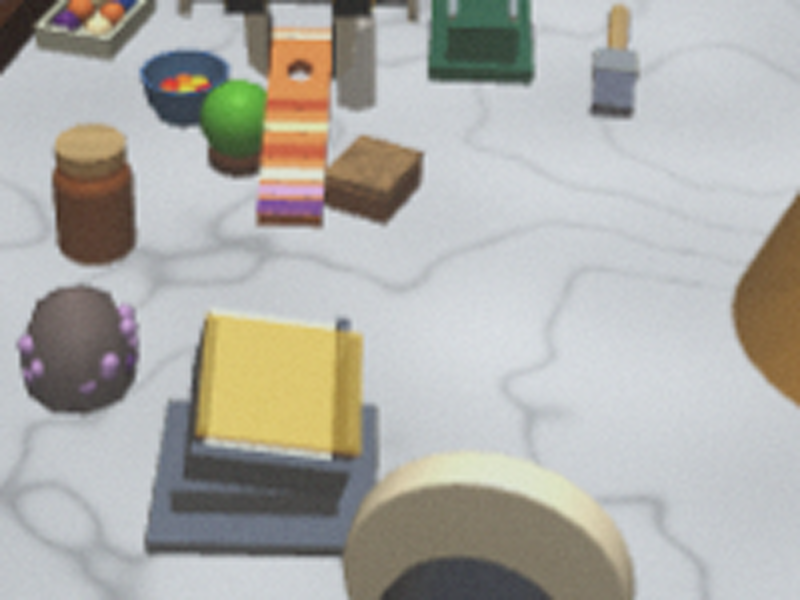

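Request:
send_rows:
  motion:
    - {"hand": -1, "slide": [5, -0.2, -15], "spin": -0.01}
    - {"hand": -1, "slide": [8, -0.4, -24], "spin": 0}
    - {"hand": -1, "slide": [8, -0.4, -24], "spin": 0}
    - {"hand": -1, "slide": [5, -0.2, -15], "spin": 0}
    - {"hand": -1, "slide": [0, 0, 0], "spin": 0}

```text
time: 21.75
tool_pos: [0.5082, 0.1647, 0.1441]
tool_rot: [0.038, 1.549, -1.33]
contact_force: [0.1, -0.4, -2.7]
opening: 0.0454
```

```bash
python3 st.py
python3 - <<'E'
from h import *
q=snap('side'); cv2.imwrite('pics/s5.png',cv2.resize(q['pixels'][200:320,230:390],None,fx=5,fy=5,interpolation=cv2.INTER_CUBIC))
w=snap('wrist','w12.png')
E
```

```text
[[-0.207, -0.935, -0.289], [0.917, -0.288, 0.277], [-0.342, -0.208, 0.916]]
slab n [-0.073  0.365  0.928] tilt 21.9 downhill head 101.4 cen [0.4923 0.2345 0.1375] 21892 ((492.25927734375, 234.28286743164062), (46.70840835571289, 107.37618255615234), 11.523699760437012)
slab heading 101.6
hole pred uv [[329.5 233.7]]
cen [496.6 221.2 135.7] corner frame [-182.9  -35.9   27.6]
nose [480.7 298.5 104.2] corner frame [-98.  -36.8  24.7]
   85 23 -7.5 [-97.8 -12.7  22.6]
   85 23 7.5 [-97.3 -16.1  37.2]
   85 -23 -7.5 [-98.6 -57.4  12.1]
   85 -23 7.5 [-98.1 -60.9  26.7]
   -10 23 -7.5 [-192.7  -11.7   25.9]
   -10 23 7.5 [-192.2  -15.1   40.5]
   -10 -23 -7.5 [-193.5  -56.5   15.4]
   -10 -23 7.5 [-193.1  -59.9   30. ]
Z tool axes: to move in corner frame (1mm x,y,z) slide: [[0.321, 0.209, -0.924], [-0.018, -0.974, -0.227], [-0.947, 0.089, -0.309]]
t 21.8 pos [508.5 164.  144.4] q [ 0.182  0.44   1.618 -0.026  1.083 -0.009] open 45.7 F [-1.1 -0.5 -2.4]
toolx [ 0.006 -0.022 -1.   ] ty head 11.62 tz head -78.4
slide [ 145.  -531.3   54.9]
  spin -0.019
  spin -3.16
  spin 3.123
```

View pics/s5.png

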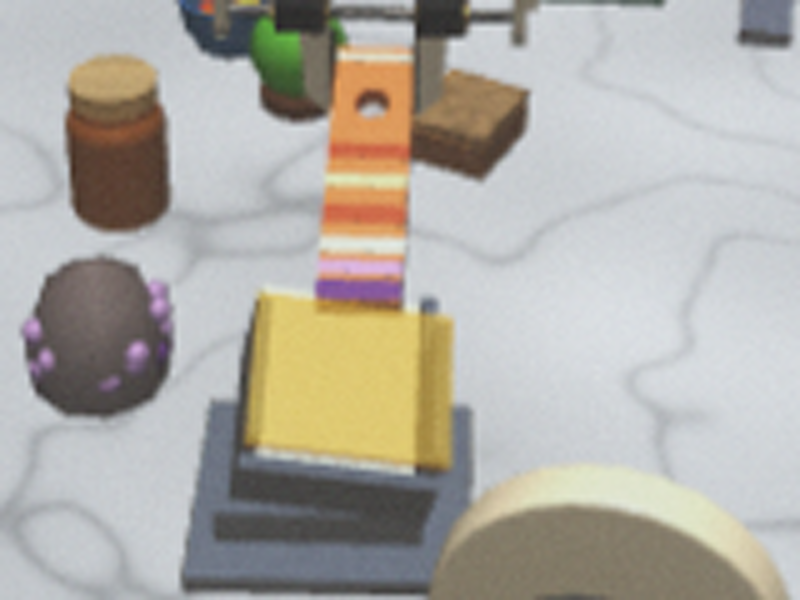

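View pics/w12.png

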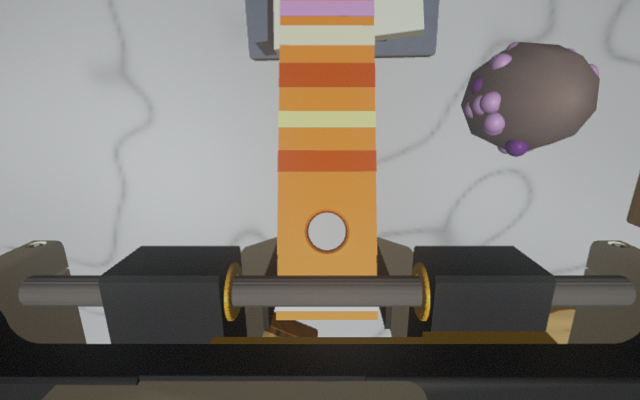

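Request:
send_rows:
  motion:
    - {"hand": -1, "slide": [4, -0.2, -12], "spin": -0.015}
    - {"hand": -1, "slide": [6, -0.3, -18], "spin": 0}
    - {"hand": -1, "slide": [6, -0.3, -18], "spin": 0}
    - {"hand": -1, "slide": [4, -0.2, -12], "spin": 0}
    - {"hand": -1, "slide": [0, 0, 0], "spin": 0}

```text
time: 22.4
tool_pos: [0.497, 0.2218, 0.1236]
tool_rot: [0.239, 1.547, -1.119]
contact_force: [-0.6, -0.7, -3.8]
opening: 0.0456
```

```bash
python3 st.py
python3 - <<'E'
from h import *
q=snap('side'); cv2.imwrite('pics/s6.png',cv2.resize(q['pixels'][200:320,230:390],None,fx=5,fy=5,interpolation=cv2.INTER_CUBIC))
E
```

```text
[[-0.207, -0.935, -0.289], [0.917, -0.288, 0.277], [-0.342, -0.208, 0.916]]
slab n [-0.082  0.364  0.928] tilt 21.9 downhill head 102.7 cen [0.4822 0.2848 0.1198] 19025 ((481.7386779785156, 285.54547119140625), (46.563114166259766, 95.34135437011719), 12.050562858581543)
slab heading 102.2
hole pred uv [[329.6 233.7]]
cen [484.7 278.2 115.3] corner frame [-121.2  -37.    28.1]
nose [468.1 355.4  83.7] corner frame [-36.2 -37.1  25.3]
   85 23 -7.5 [-36.3 -13.   23.1]
   85 23 7.5 [-35.8 -16.4  37.8]
   85 -23 -7.5 [-36.7 -57.9  12.8]
   85 -23 7.5 [-36.2 -61.2  27.4]
   -10 23 -7.5 [-131.2  -12.9   26.2]
   -10 23 7.5 [-130.8  -16.3   40.8]
   -10 -23 -7.5 [-131.6  -57.8   15.9]
   -10 -23 7.5 [-131.2  -61.1   30.5]
Z tool axes: to move in corner frame (1mm x,y,z) slide: [[0.32, 0.204, -0.925], [-0.01, -0.976, -0.219], [-0.947, 0.08, -0.31]]
t 22.45 pos [497.3 221.2 123.9] q [ 0.292  0.479  1.616 -0.028  1.043  0.093] open 45.3 F [-0.5 -0.1 -4.4]
toolx [ 0.011 -0.022 -1.   ] ty head 12.19 tz head -77.8
slide [ 123.3 -533.6  108.4]
  spin -0.009
  spin -3.151
  spin 3.133
```

View pics/s6.png

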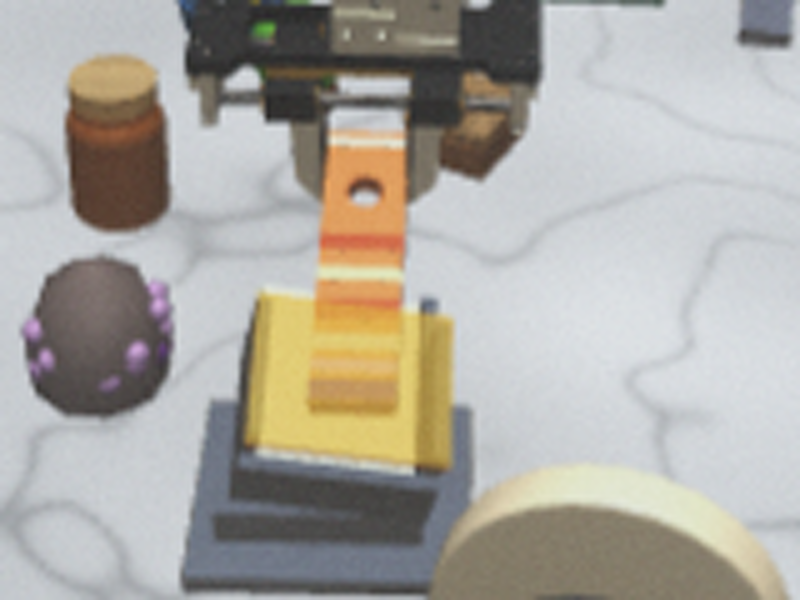

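Request:
send_rows:
  motion:
    - {"hand": -1, "slide": [2.5, 0, -7], "spin": 0}
    - {"hand": -1, "slide": [2.5, 0, -7], "spin": 0}
    - {"hand": -1, "slide": [4, 1, 1], "spin": 0}
    - {"hand": -1, "slide": [4, 1, 1], "spin": 0}
    - {"hand": -1, "slide": [2, 0.5, 0.5], "spin": 0}
    - {"hand": -1, "slide": [0, 0, 0], "spin": 0}

```text
time: 23.1
tool_pos: [0.4991, 0.2313, 0.1083]
tool_rot: [0.319, 1.545, -1.042]
contact_force: [-0.2, -0.3, -2.9]
opening: 0.0454
```

```bash
python3 st.py
```

```text
[[-0.207, -0.935, -0.289], [0.917, -0.288, 0.277], [-0.342, -0.208, 0.916]]
slab n [-0.083  0.362  0.928] tilt 21.8 downhill head 102.9 cen [0.4852 0.2907 0.1061] 17473 ((484.7413024902344, 291.39556884765625), (46.57664108276367, 87.53915405273438), 11.835393905639648)
slab heading 102.0
hole pred uv [[329.6 233.7]]
cen [487.  287.8 100. ] corner frame [-107.7  -38.7   16. ]
nose [470.6 365.   68.4] corner frame [-22.7 -39.   13.2]
   85 23 -7.5 [-22.7 -14.9  11.1]
   85 23 7.5 [-22.2 -18.3  25.7]
   85 -23 -7.5 [-23.2 -59.7   0.7]
   85 -23 7.5 [-22.8 -63.1  15.3]
   -10 23 -7.5 [-117.7  -14.6   14.2]
   -10 23 7.5 [-117.2  -17.9   28.8]
   -10 -23 -7.5 [-118.2  -59.4    3.9]
   -10 -23 7.5 [-117.7  -62.7   18.5]
Z tool axes: to move in corner frame (1mm x,y,z) slide: [[0.319, 0.202, -0.926], [-0.014, -0.976, -0.218], [-0.948, 0.082, -0.309]]
t 23.15 pos [499.1 231.3 108.5] q [ 0.309  0.507  1.618 -0.029  1.012  0.115] open 45.2 F [-0.6 -0.2 -2.3]
toolx [ 0.013 -0.022 -1.   ] ty head 12.02 tz head -78.0
slide [ 107.  -537.2  119.8]
  spin -0.012
  spin -3.154
  spin 3.13
```

Request:
send_rows:
  motion:
    - {"hand": -1, "slide": [2.5, 0, -7], "spin": 0}
    - {"hand": -1, "slide": [2.5, 0, -6], "spin": 0}
    - {"hand": -1, "slide": [1.5, 0.3, 0.5], "spin": 0}
    - {"hand": -1, "slide": [1, 0.2, 0.3], "spin": 0}
    - {"hand": -1, "slide": [0, 0, 0], "spin": 0}

```text
time: 23.65
tool_pos: [0.4972, 0.2451, 0.101]
tool_rot: [0.406, 1.546, -0.955]
contact_force: [-1.4, -0.2, 0.0]
opening: 0.0461
```

```bash
python3 st.py | grep -E "nose|cen|pos|85 -23|-10 -23"
```

```text
slab n [-0.082  0.348  0.934] tilt 20.9 downhill head 103.2 cen [0.4849 0.2967 0.1028] 14100 ((484.7931823730469, 296.4256591796875), (46.664066314697266, 69.58836364746094), 12.058384895324707)
cen [485.1 301.5  92.7] corner frame [-92.2 -39.4  13.7]
nose [468.7 378.7  61.1] corner frame [ -7.2 -39.7  10.9]
   85 -23 -7.5 [ -7.7 -60.4  -1.6]
   85 -23 7.5 [ -7.3 -63.8  13. ]
   -10 -23 -7.5 [-102.7  -60.1    1.6]
   -10 -23 7.5 [-102.2  -63.4   16.2]
t 23.7 pos [497.3 245.2 101.1] q [ 0.334  0.522  1.615 -0.028  0.998  0.139] open 45.5 F [-1.5  1.  -0.4]
```

Weight is now carried by the plate (Fz ≈ 0) and the slab is about 7 mm from the stop. Letting go gently.

Request:
send_rows:
  motion:
    - {"hand": -1, "slide": [0, 0, 0], "spin": 0}
    - {"hand": -1, "slide": [0, 0, 0], "spin": 0}
    - {"hand": 0.1, "slide": [0, 0, 0], "spin": 0}
    - {"hand": 0.3, "slide": [0, 0, 0], "spin": 0}
    - {"hand": 0.5, "slide": [0, 0, 0], "spin": 0}
    - {"hand": 0.7, "slide": [0, 0, 0], "spin": 0}
    - {"hand": 0.9, "slide": [0, 0, 0], "spin": 0}
    - {"hand": 1, "slide": [0, 0, 0], "spin": 0}
  grip_force: 4

```text
time: 24.5
tool_pos: [0.4985, 0.2446, 0.102]
tool_rot: [0.5, 1.544, -0.862]
contact_force: [0.1, 0.3, 0.2]
opening: 0.0856
```

Request:
send_rows:
  motion:
    - {"hand": 1, "slide": [0, 0, 0], "spin": 0}
    - {"hand": 1, "slide": [0, 0, 0], "spin": 0}
    - {"hand": 1, "slide": [0, 0, 0], "spin": 0}
    - {"hand": 1, "slide": [0, 0, 0], "spin": 0}
    - {"hand": 1, "slide": [0, 0, 0], "spin": 0}

```text
time: 25.0
tool_pos: [0.4985, 0.2446, 0.1021]
tool_rot: [0.504, 1.544, -0.858]
contact_force: [0.5, 0.3, -0.2]
opening: 0.0921
```

Run:
```python
from h import *
go(0,0,0)
q=snap('side'); cv2.imwrite('pics/s7.png',cv2.resize(q['pixels'][200:320,230:390],None,fx=5,fy=5,interpolation=cv2.INTER_CUBIC))
w=snap('wrist','w13.png')
```

```text
t 25.0 pos [498.5 244.6 102.1] q [ 0.332  0.521  1.613 -0.029  0.998  0.139] open 92.1 F [ 0.5  0.3 -0.2]
toolx [ 0.017 -0.02  -1.   ] ty head 11.97 tz head -78.0
slide [  98.3 -539.7  133.6]
```

View pics/s7.png

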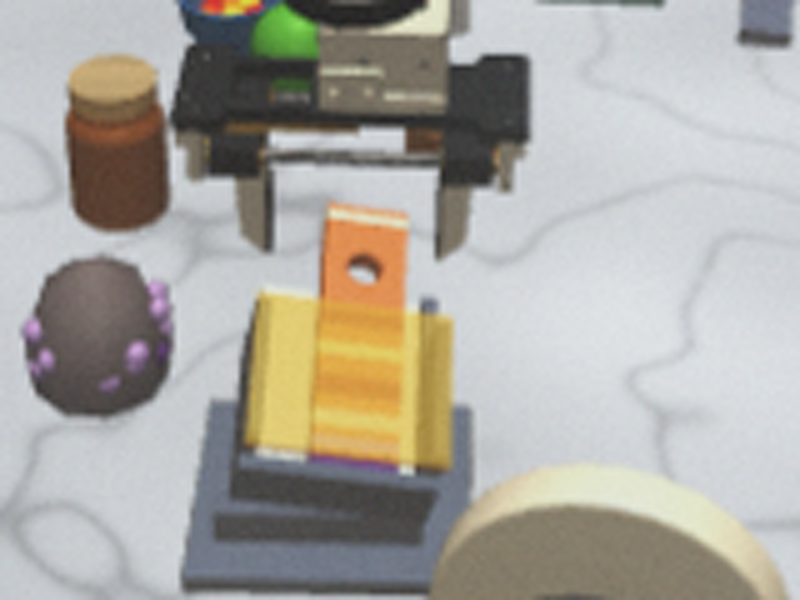

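View pics/w13.png

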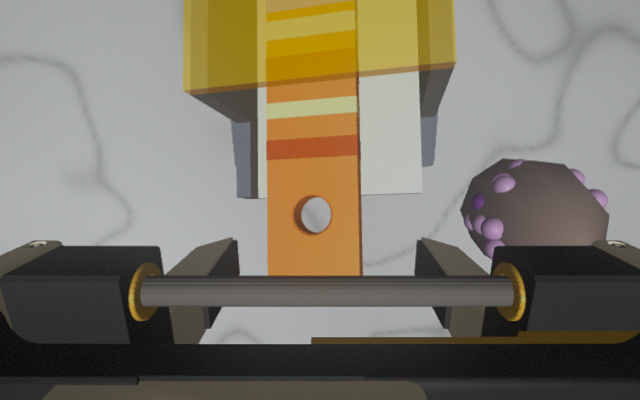

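Request:
send_rows:
  motion:
    - {"hand": 1, "slide": [-20, 0, 0], "spin": 0}
    - {"hand": 1, "slide": [-35, 0, 0], "spin": 0}
    - {"hand": 1, "slide": [-35, 0, 10], "spin": 0}
    - {"hand": 1, "slide": [-20, 0, 30], "spin": 0}
    - {"hand": 1, "slide": [0, 0, 40], "spin": 0}
    - {"hand": 1, "slide": [0, 0, 40], "spin": 0}
    - {"hand": 1, "slide": [0, 0, 0], "spin": 0}

```text
time: 25.8
tool_pos: [0.522, 0.1267, 0.2193]
tool_rot: [0.473, 1.543, -0.885]
contact_force: [-0.1, -0.3, 0.1]
opening: 0.0918
```

```bash
cat > fin.py <<'E'
from st import *
import sys
k=sys.argv[1]
go(0,0,0)
w=snap('wrist','w%s.png'%k); P=cloud(w)*1000
Qc=(P-C0)@M
i,j=np.indices(P.shape[:2])
Hh,S,V=hsvm(w)
def pl(m,nm):
    X=Qc[m]; X=X[~np.isnan(X[:,0])]
    print(nm,len(X),'x',np.percentile(X[:,0],[1,50,99]).round(1),'y',np.percentile(X[:,1],[1,50,99]).round(1),'z',np.percentile(X[:,2],[5,50,95]).round(1))
    r=cv2.minAreaRect(X[:,:2].astype(np.float32)); print('   rect',np.round(r[0],1),np.round(r[1],1),round(r[2],1))
ok=(Qc[...,0]>-190)&(Qc[...,0]<-82)&(Qc[...,1]>-110)&(Qc[...,1]<20)
pl(ok&(S<45)&(V>120)&(np.abs(Qc[...,2])<6),'plate')
pl(ok&(S>90)&(np.abs(Qc[...,2]-15)<6)&(Hh<35),'slab top out')
pl((Qc[...,2]>50)&(Qc[...,2]<62)&(Qc[...,0]>-100)&(Qc[...,0]<30)&(Qc[...,1]>-120)&(Qc[...,1]<40),'roof')
for y0 in range(-95,15,3):
    m=(np.abs(Qc[...,0]+100)<12)&(Qc[...,1]>=y0)&(Qc[...,1]<y0+3)
    if m.sum()>3: print(y0,m.sum(),np.median(Qc[m][:,2]).round(1),np.median(w['pixels'][m],0))
E
python3 fin.py 14
```

```text
t 25.8 pos [522.  126.7 219.3] q [ 0.11   0.364  1.514 -0.025  1.249 -0.096] open 91.8 F [-0.1 -0.3  0.1]
toolx [ 0.018 -0.022 -1.   ] ty head 12.21 tz head -77.8
slide [ 212.7 -539.8    8.1]
plate 85 x [-164.5 -115.5 -110.8] y [-54.5  -0.5   3.2] z [0.4 1.4 2.5]
   rect [-149.1  -15.2] [77.7 37.7] 47.7
slab top out 3061 x [-168.8 -147.7 -123.9] y [-54.4 -31.2  -8.9] z [11.5 15.8 17. ]
   rect [-145.   -31.4] [48.3 46.3] 0.2Traceback (most recent call last):
  File "fin.py", line 16, in <module>
    pl((Qc[...,2]>50)&(Qc[...,2]<62)&(Qc[...,0]>-100)&(Qc[...,0]<30)&(Qc[...,1]>-120)&(Qc[...,1]<40),'roof')
    ~~^^^^^^^^^^^^^^^^^^^^^^^^^^^^^^^^^^^^^^^^^^^^^^^^^^^^^^^^^^^^^^^^^^^^^^^^^^^^^^^^^^^^^^^^^^^^^^^^^^^^^^
  File "fin.py", line 11, in pl
    print(nm,len(X),'x',np.percentile(X[:,0],[1,50,99]).round(1),'y',np.percentile(X[:,1],[1,50,99]).round(1),'z',np.percentile(X[:,2],[5,50,95]).round(1))
                        ~~~~~~~~~~~~~^^^^^^^^^^^^^^^^^^
    return _quantile_unchecked(
        a, q, axis, out, overwrite_input, method, keepdims, weights)
    return _ureduce(a,
                    func=_quantile_ureduce_func,
    ...<5 lines>...
                    overwrite_input=overwrite_input,
                    method=method)
    r = func(a, **kwargs)
    result = _quantile(arr,
                       quantiles=q,
    ...<2 lines>...
                       out=out,
                       weights=wgt)
    slices_having_nans = np.isnan(arr[-1, ...])
                                  ~~~^^^^^^^^^
IndexError: index -1 is out of bounds for axis 0 with size 0
```

View pics/w14.png

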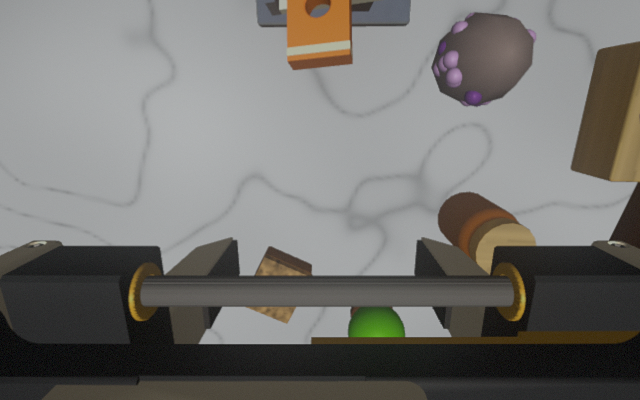

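Request:
send_rows:
  motion:
    - {"hand": 1, "slide": [-10, -5, -35], "spin": 0}
    - {"hand": 1, "slide": [-10, -5, -35], "spin": 0}
    - {"hand": 1, "slide": [-10, -5, -35], "spin": 0}
    - {"hand": 1, "slide": [0, 0, 0], "spin": 0}

```text
time: 26.25
tool_pos: [0.4817, 0.2338, 0.2461]
tool_rot: [0.43, 1.547, -0.931]
contact_force: [0.2, 0.3, -0.1]
opening: 0.092
```

```bash
python3 fin.py 15; python3 -c "
import cv2
a=cv2.imread('pics/w15.png'); cv2.imwrite('pics/w15c.png',cv2.resize(a[0:240,200:480],None,fx=2.8,fy=2.5,interpolation=cv2.INTER_CUBIC))"
```

```text
t 26.25 pos [481.7 233.8 246.1] q [ 0.322  0.344  1.466 -0.023  1.324  0.117] open 92.0 F [ 0.2  0.3 -0.1]
toolx [ 0.014 -0.019 -1.   ] ty head 12.06 tz head -78.0
slide [ 243.7 -522.3  122.8]
plate 1633 x [-118.5 -100.9  -82.4] y [-84.8 -66.6   2.8] z [-0.9  0.5  1.9]
   rect [-121.9  -37.1] [96.  79.8] 90.0
slab top out 4170 x [-168.1 -119.7  -82.8] y [-54.4 -32.6  -9.3] z [14.5 15.9 17. ]
   rect [-125.3  -31.6] [46.2 86.6] 89.7
roof 10893 x [-78.6 -47.3  -9.7] y [-92.8 -41.8   9.3] z [55.3 56.8 58. ]
   rect [-41.9 -41.5] [ 74.7 104.6] 0.2
-95 61 -100.9 [162. 162. 161.]
-92 58 -101.7 [162. 162. 160.]
-89 67 -99.5 [162. 162. 160.]
-86 90 -0.3 [171. 180. 177.]
-83 124 -0.1 [172. 180. 177.]
-80 119 -0.0 [172. 180. 178.]
-77 111 0.0 [172. 180. 178.]
-74 117 0.1 [171. 180. 178.]
-71 125 -0.0 [171. 180. 178.]
-68 105 0.1 [171. 180. 178.]
-65 113 0.2 [171. 180. 178.]
-62 113 0.3 [171. 180. 178.]
-59 118 0.2 [171. 180. 178.]
-56 155 2.0 [106. 123. 161.]
-53 115 15.4 [ 61. 123. 164.]
-50 120 15.5 [ 59. 122. 164.]
-47 107 15.4 [ 60. 122. 171.]
-44 82 16.0 [ 56. 118. 180.]
-41 89 15.8 [ 56. 119. 179.]
-38 91 15.8 [ 57. 121. 180.]
-35 79 15.9 [ 56. 121. 181.]
-32 81 16.1 [ 55. 118. 179.]
-29 93 16.0 [ 55. 119. 180.]
-26 97 16.0 [ 57. 121. 177.]
-23 103 15.8 [ 58. 121. 164.]
-20 103 15.9 [ 58. 121. 164.]
-17 114 16.1 [ 59. 121. 164.]
-14 109 16.1 [ 59. 121. 164.]
-11 89 15.9 [ 79. 128. 168.]
-8 15 -85.3 [159. 158. 158.]
-5 67 1.3 [171. 180. 178.]
-2 72 1.5 [170.5 180.  178. ]
1 149 5.2 [97. 94. 94.]
4 73 11.3 [114. 105. 102.]
7 77 11.4 [114. 105. 102.]
10 24 11.4 [114.  105.5 101.5]
```

View pics/w15c.png

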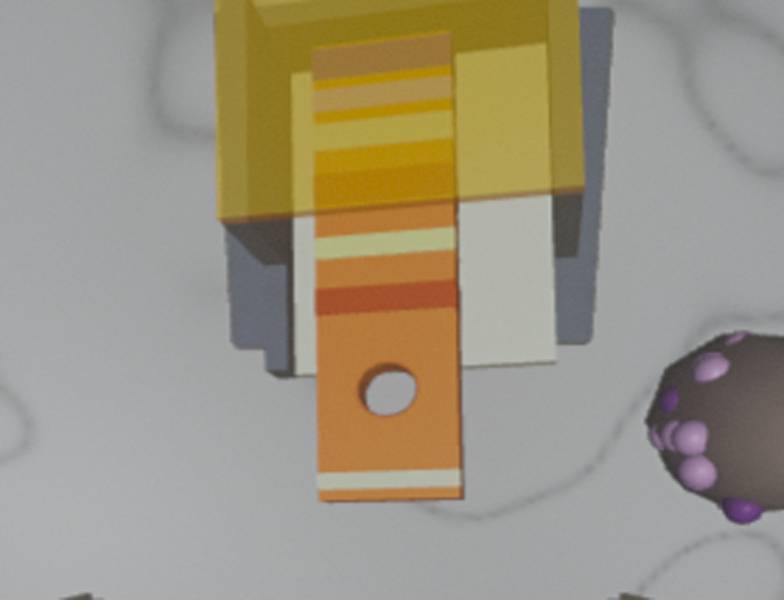

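The slab reached the end stop but hangs about 11 mm short of the fence (slab edge at y≈-9, fence at ≈+2 in my frame), seized by friction at the stop. I regrip it at the hole end, draw it back a little, shift it to the fence and let it slide again.

Run:
```python
from st import *
G=C0+M@np.array([-147,-32,8.]); print(G.round(1))
go(G[0],G[1],G[2]-13,12.7)
```

```text
[491.2 247.6 104.7]
t 26.3 pos [482.1 232.2 245.4] q [ 0.32   0.345  1.467 -0.024  1.323  0.116] open 91.6 F [ 0.5 -0.1 -0. ]
toolx [ 0.013 -0.02  -1.   ] ty head 12.04 tz head -78.0
slide [153.5  10.7 -16.6]
  spin -0.012
  spin -3.153
  spin 3.13
```

Request:
send_rows:
  motion:
    - {"hand": 0.8, "slide": [20, 6, -9], "spin": -0.012}
    - {"hand": 0.8, "slide": [30, 5, -8], "spin": 0}
    - {"hand": 0.8, "slide": [30, 0, 0], "spin": 0}
    - {"hand": 0.8, "slide": [25, 0, 0], "spin": 0}
    - {"hand": 0.8, "slide": [10, 0, 0], "spin": 0}
    - {"hand": 0.8, "slide": [0, 0, 0], "spin": 0}

```text
time: 26.9
tool_pos: [0.4906, 0.2494, 0.1251]
tool_rot: [0.319, 1.546, -1.027]
contact_force: [-0.2, -0.4, -0.3]
opening: 0.0826
```

Run:
```python
from st import *
go(491.2,247.6,91.7,12.7)
snap('wrist','w16.png')
```

```text
t 26.9 pos [490.6 249.4 125.1] q [ 0.345  0.487  1.598 -0.028  1.052  0.134] open 82.6 F [-0.2 -0.4 -0.3]
toolx [ 0.013 -0.021 -1.   ] ty head 12.91 tz head -77.1
slide [33.4 -0.1  1.1]
  spin 0.004
  spin -3.138
  spin 3.145
```

View pics/w16.png

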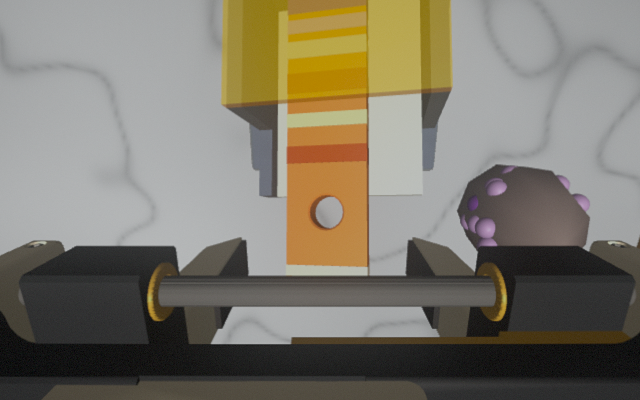

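Slab is centred between the fingers at (327,240). Lowering and closing softly.

Request:
send_rows:
  motion:
    - {"hand": 0.5, "slide": [12, 0, 0], "spin": 0}
    - {"hand": 0.5, "slide": [12, 0, 0], "spin": 0}
    - {"hand": 0.4, "slide": [7, 0, 0], "spin": 0}
    - {"hand": 0.3, "slide": [0, 0, 0], "spin": 0}
    - {"hand": 0.2, "slide": [0, 0, 0], "spin": 0}
    - {"hand": 0.1, "slide": [0, 0, 0], "spin": 0}
    - {"hand": -1, "slide": [0, 0, 0], "spin": 0}
    - {"hand": -1, "slide": [0, 0, 0], "spin": 0}
  grip_force: 12

```text
time: 27.75
tool_pos: [0.4935, 0.2492, 0.0961]
tool_rot: [0.577, 1.543, -0.769]
contact_force: [0.0, 0.3, -2.4]
opening: 0.0469
```

Request:
send_rows:
  motion:
    - {"hand": -1, "slide": [0, 0, 0], "spin": 0}
    - {"hand": -1, "slide": [0, 0, 0], "spin": 0}
    - {"hand": -1, "slide": [0, 0, 0], "spin": 0}

```text
time: 28.05
tool_pos: [0.4934, 0.2492, 0.0961]
tool_rot: [0.574, 1.543, -0.772]
contact_force: [0.2, 0.8, -0.7]
opening: 0.0467
```

Run:
```python
from st import *
go(491.2,247.6,91.7,12.7)
Rt=R.from_euler('xyz',observe()['tool_rot']).as_matrix(); print((Rt.T@M).round(3))
```

```text
t 28.05 pos [493.4 249.2  96.1] q [ 0.343  0.523  1.629 -0.03   0.977  0.135] open 46.7 F [ 0.2  0.8 -0.7]
toolx [ 0.02  -0.019 -1.   ] ty head 12.9 tz head -77.1
slide [ 4.4 -2.6  0.9]
  spin 0.003
  spin -3.138
  spin 3.145
[[ 0.32   0.195 -0.927]
 [-0.002 -0.978 -0.206]
 [-0.947  0.068 -0.313]]
```

Request:
send_rows:
  motion:
    - {"hand": -1, "slide": [-2.8, -0.2, 7], "spin": 0}
    - {"hand": -1, "slide": [-2.6, 0, 7], "spin": 0}
    - {"hand": -1, "slide": [-2.2, 0, 6], "spin": 0}
    - {"hand": -1, "slide": [0.7, -4, 0.3], "spin": 0}
    - {"hand": -1, "slide": [0.7, -4, 0.3], "spin": 0}
    - {"hand": -1, "slide": [0, 0, 0], "spin": 0}

```text
time: 28.65
tool_pos: [0.4897, 0.2251, 0.1033]
tool_rot: [0.585, 1.543, -0.762]
contact_force: [-0.5, -0.3, -2.0]
opening: 0.047
```

```bash
python3 - <<'E'
from st import *
go(491.2,247.6,91.7,12.7)
E
python3 fin.py 17 | grep -vE "^-?[0-9]+ [0-9]"
```

```text
t 28.65 pos [489.7 225.1 103.3] q [ 0.303  0.492  1.662 -0.029  0.975  0.095] open 47.0 F [-0.5 -0.3 -2. ]
toolx [ 0.02  -0.019 -1.   ] ty head 12.84 tz head -77.2
slide [ 11.2   6.3 -21.8]
  spin 0.002
  spin -3.139
  spin 3.144
t 28.65 pos [489.7 225.1 103.3] q [ 0.303  0.492  1.662 -0.029  0.975  0.095] open 47.0 F [-0.5 -0.3 -2. ]
toolx [ 0.02  -0.019 -1.   ] ty head 12.84 tz head -77.2
slide [  97.8 -529.   108.5]
plate 5795 x [-118.6 -101.   -82.4] y [-84.8 -66.2 -46.5] z [-0.8  0.4  1.5]
   rect [-122.5  -51.3] [ 73.1 100.2] 32.5
slab top out 15798 x [-189.1 -130.9  -82.9] y [-46.8 -25.   -1.2] z [15.4 16.6 17.7]
   rect [-135.9  -24.6] [110.4  50.8] 3.4
roof 9531 x [-79.3 -75.5 -63.8] y [-92.3 -33.9   9.5] z [52.4 56.6 57.9]
   rect [-76.5 -41. ] [105.8  17.9] 83.0
```

View pics/w17.png

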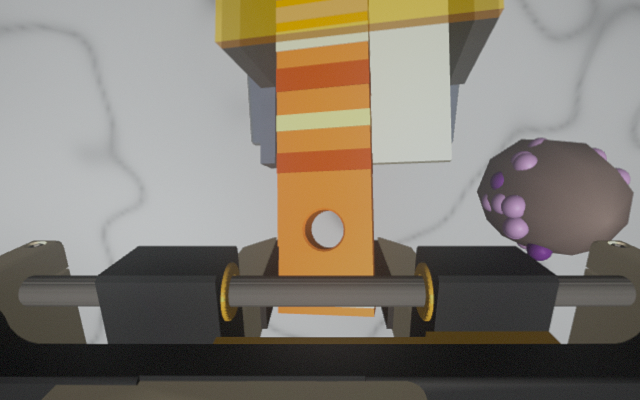

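Request:
send_rows:
  motion:
    - {"hand": -1, "slide": [0.5, -2.2, 0], "spin": 0}
    - {"hand": -1, "slide": [0, 0, 0], "spin": 0}
    - {"hand": 1, "slide": [0, 0, 0], "spin": 0}
    - {"hand": 1, "slide": [0, 0, 0], "spin": 0}
    - {"hand": 1, "slide": [0, 0, 0], "spin": 0}
    - {"hand": 1, "slide": [0, 0, 0], "spin": 0}
    - {"hand": 1, "slide": [0, 0, 0], "spin": 0}
    - {"hand": 1, "slide": [0, 0, 0], "spin": 0}
  grip_force: 5

```text
time: 29.5
tool_pos: [0.4886, 0.2255, 0.1037]
tool_rot: [0.675, 1.542, -0.671]
contact_force: [-0.1, 0.1, -0.3]
opening: 0.0895
```

Request:
send_rows:
  motion:
    - {"hand": 1, "slide": [0, 0, 0], "spin": 0}
    - {"hand": 1, "slide": [0, 0, 0], "spin": 0}
    - {"hand": 1, "slide": [0, 0, 0], "spin": 0}
    - {"hand": 1, "slide": [0, 0, 0], "spin": 0}
    - {"hand": 1, "slide": [-20, 0, 0], "spin": 0}
    - {"hand": 1, "slide": [-35, 0, 0], "spin": 0}
    - {"hand": 1, "slide": [-40, 0, 0], "spin": 0}
    - {"hand": 1, "slide": [-40, 0, -10], "spin": 0}

```text
time: 30.3
tool_pos: [0.4803, 0.2359, 0.2363]
tool_rot: [0.14, 1.546, -1.207]
contact_force: [0.2, -0.0, 0.3]
opening: 0.0918
```

```bash
python3 fin.py 18
python3 - <<'E'
import cv2
a=cv2.imread('pics/w18.png'); cv2.imwrite('pics/w18c.png',cv2.resize(a[0:240,200:480],None,fx=2.8,fy=2.5,interpolation=cv2.INTER_CUBIC))
E
```

```text
t 30.3 pos [480.3 235.9 236.3] q [ 0.328  0.355  1.478 -0.026  1.308  0.111] open 91.8 F [ 0.2 -0.   0.3]
toolx [ 0.009 -0.023 -1.   ] ty head 12.81 tz head -77.2
slide [ 237.4 -521.5  117.8]
plate 1934 x [-118.4 -101.   -82.4] y [-84.5 -64.2 -43.3] z [-1.   0.4  1.7]
   rect [-109.9  -46.8] [73.6 90.8] 47.4
slab top out 4377 x [-167.9 -119.6  -82.8] y [-43.3 -20.7   2.2] z [14.6 16.  17.2]
   rect [-125.2  -20.5] [86.5 46.3] 0.2
roof 11635 x [-78.6 -47.6 -10.9] y [-92.8 -41.9   9.4] z [55.3 56.8 58. ]
   rect [-43.1 -41.4] [105.1  72.5] 89.7
-95 54 -100.7 [162. 162. 160.]
-92 74 -100.6 [162. 162. 160.]
-89 48 -100.1 [162. 162. 160.]
-86 94 -0.6 [172. 180. 177.]
-83 129 -0.1 [172. 180. 177.]
-80 115 -0.1 [172. 180. 178.]
-77 113 -0.2 [172. 180. 177.]
-74 128 0.2 [172. 180. 178.]
-71 113 0.0 [172. 180. 177.]
-68 125 0.2 [172. 180. 178.]
-65 113 0.3 [172. 180. 178.]
-62 109 -0.0 [172. 180. 178.]
-59 120 0.3 [171. 180. 178.]
-56 119 0.2 [171. 180. 178.]
-53 103 0.3 [171. 180. 178.]
-50 128 0.7 [171. 180. 178.]
-47 109 0.2 [171. 180. 178.]
-44 170 13.7 [ 60.  116.5 159. ]
-41 121 15.6 [ 60. 122. 164.]
-38 104 15.8 [ 60. 122. 164.]
-35 131 15.6 [ 59. 122. 165.]
-32 93 15.9 [ 59. 121. 174.]
-29 89 16.3 [ 56. 118. 179.]
-26 98 16.0 [ 56. 120. 180.]
-23 81 16.1 [ 56. 120. 180.]
-20 88 16.3 [ 55. 120. 180.]
-17 91 16.2 [ 56. 119. 180.]
-14 85 16.4 [ 57. 120. 180.]
-11 103 16.1 [ 58. 120. 166.]
-8 112 16.1 [ 59.  120.  166.5]
-5 118 16.1 [ 59.  121.  163.5]
-2 99 16.3 [ 58. 120. 164.]
1 74 16.1 [ 70.  119.5 161. ]
4 92 11.2 [113. 105. 104.]
7 86 11.4 [113. 105. 103.]
10 26 11.4 [113. 105. 103.]
```

View pics/w18c.png

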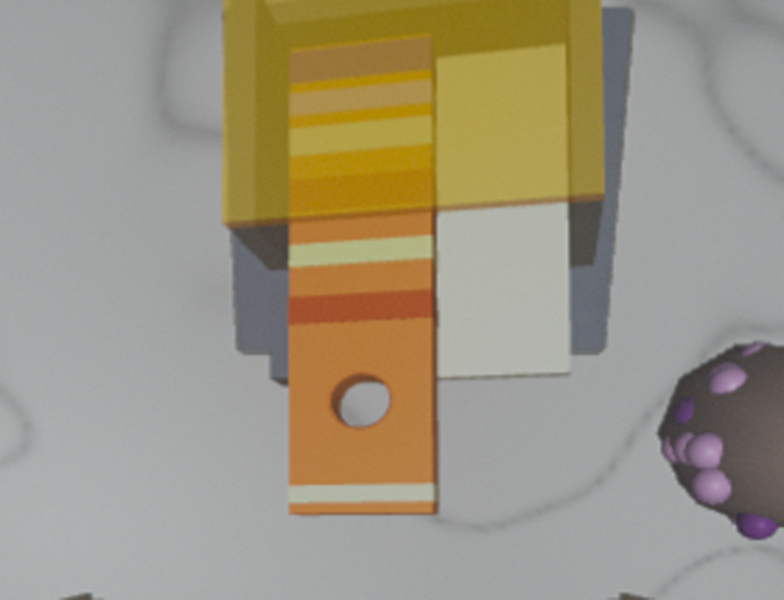

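Request:
send_rows:
  motion:
    - {"hand": 1, "slide": [-20, 0, 30], "spin": 0}
    - {"hand": 1, "slide": [-10, 0, 45], "spin": 0}
    - {"hand": 1, "slide": [0, 0, 45], "spin": 0}
    - {"hand": 1, "slide": [0, 0, 45], "spin": 0}
    - {"hand": 1, "slide": [0, 0, 20], "spin": 0}
    - {"hand": 1, "slide": [0, 0, 0], "spin": 0}

```text
time: 30.95
tool_pos: [0.5258, 0.0548, 0.2822]
tool_rot: [0.83, 1.537, -0.51]
contact_force: [-0.1, 1.0, -0.2]
opening: 0.0917
```

Run:
```python
from h import *
go(0,0,0)
q=snap('side'); cv2.imwrite('pics/s8.png',cv2.resize(q['pixels'][150:320,220:430],None,fx=3.8,fy=3.5,interpolation=cv2.INTER_CUBIC))
t=snap('top','t8.png')
```

```text
t 30.95 pos [525.8  54.8 282.2] q [-0.032  0.295  1.438 -0.016  1.379 -0.259] open 91.7 F [-0.1  1.  -0.2]
toolx [ 0.029 -0.016 -0.999] ty head 13.19 tz head -76.8
slide [ 267.4 -531.3  -72.7]
```

View pics/s8.png

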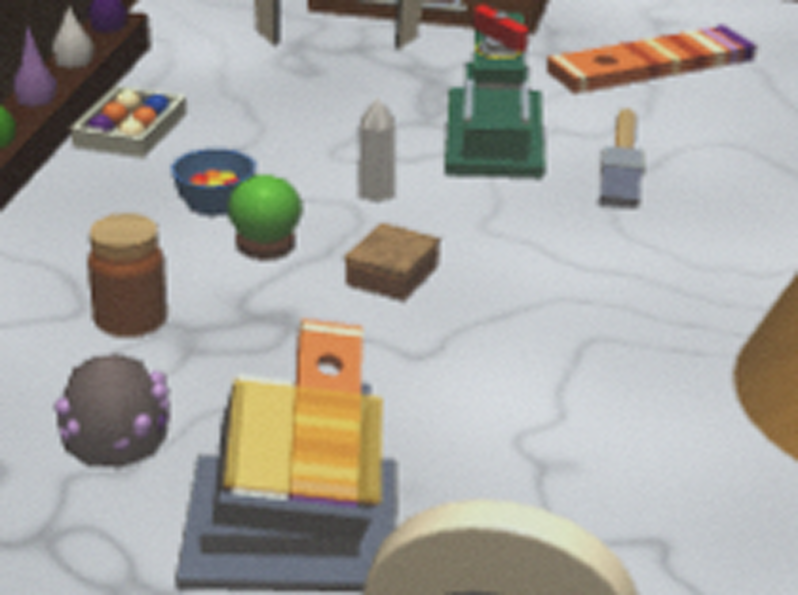

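View pics/t8.png

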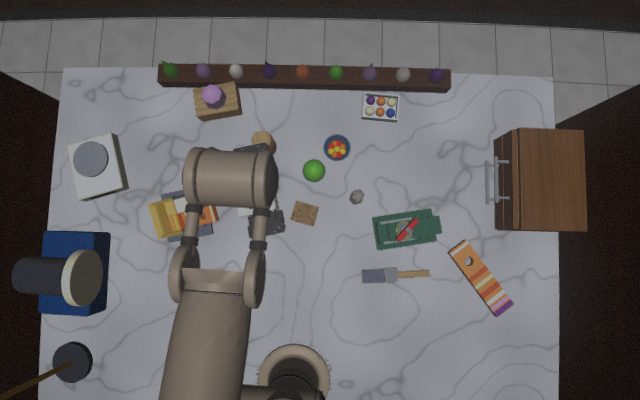

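The slab lies home along the fence with its purple end at the stop (side crop (325,497)). All the bystanders stand where they were, and the gripper is clear.

```bash
python3 -c "
from cell import job; print(job.hand_in())"
```

```text
the job is handed in; nothing more can be done
None
```

The agate slab is at home in the low corner of the viewing hood, and I handed the job in at about 31 s of the 67 s allowed. The hand-in reports no verdict.

**What I did:**
- I turned the red wing nut clockwise to about 2.5 rad and drew the slab about 125 mm straight out of the clamp.
- I put it down on the cork rest and took it again by the hole end, tilted 21° nose-down to match the plate.
- I slid it plain end first under the amber roof and let go.

**Two things that went wrong and were mended:**
- The first grip on the nut caught its round hub instead of the bar (28 mm opening instead of 14 mm). I raised the gripper and took the bar.
- After the first release the slab stuck at the end stop, about 11 mm short of the fence. I took it by the hole end again, drew it back about 22 mm, moved it to the fence and let go again.

**Last checks:**
- The slab lies flush along the fence, parallel to it within 0.3°. Its hole end sticks out about 49.5 mm past the plate (50 mm expected), and the plain end shows at the stop.
- My estimate of the corner was about 2–3 mm off across the plate, so I judged the fit against the seen fence and plate edge rather than that frame.
- In the last side and top views, the clamp, the rest and the bystanders I could see were where they started. The gripper was open, with no contact force.

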